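Reload the water purifier with fresh filter units

ROBOT

A 7-joint arm with a two-finger parallel gripper is mounted at the origin on the work surface. World frame = base frame: x ahead of the robot, y to its left, z up, the work surface at z = 0. Lengths are in m, angles in rad, forces in N, time in s.
With the tool pointing down it reaches from about 0.35 to 0.9 m from the base axis. Payload 8.1 kg.
Tool frame: the origin (TCP) lies between the finger pads; the fingertips stand 17 mm ahead of it and the grasp point (between the pads) lies 2 mm behind it (tcp_to_tips is the distance from the TCP to the fingertips, in m); z points along the fingers, y is the line along which they close (so a half turn about z gives the same grasp; the last joint's range is limited). The gripper opens to 85 mm and grips with 20 to 120 N. Pads are 22 mm wide; open, the fingers measure 114 mm over their backs; the gripper's body (76 mm by 85 mm) begins 54 mm behind the grasp point. The pads swing forward as they close: fully open they stand 13 mm farther back than shut.
Start: joints at [-1.301, 0.434, 0.025, 1.573, -0.012, 1.134, -0.075], TCP at [0.228, 0.582, 0.21] pointing down, gripper open.
Joint ranges: [-2.62, 2.62], [-0.44, 2.09], [-1.27, 1.32], [0.08, 2.57], [-1.32, 4.46], [0.12, 2], [-2.74, 2.74]. Speed limits (rad/s): [2.22, 2.22, 3.01, 3.01, 3.14, 3.14, 3.14].

INTERFACE

Orientations are given as a unit quaternion [w, x, y, z].
In Python, from rig import * gives the robot as it stands.
- The arm moves only by the tool step_arm, never from a script. Its arguments are lists of equal length, an entry for each row: "linear": the shift along the tool's x, y, z in mm, a list of three; "roll": the turn about the tool's z in rad; "grip": the finger opening in mm, from 0 to 85.4. A call has 1 to 12 rows; each row shifts and turns the commanded pose from where the row before left it, along the tool's axes as they then stand; what a row does not reach is not made up. A row lasts 1/8 s, in which the tool goes at most 62.5 mm and 10.7 degrees, less where a joint would pass 70% of its speed; a pose out of reach is approached as far as the arm can. A call with a gripper value outside its range is refused whole. The fingers move at their own pace and stop on an object; the grip force is fixed at half the most. Time passes only in rows, so rows that do not move let the fingers close. It gives the time, the measured TCP pose, the force, the opening and the grip force at its end, in the units of the state.
- get_obs(): the state, without advancing time (a new reading comes with each control period).
- snapshot(name): name is "scene" or "side" or "wrist"; returns a dict with "frame" (480x640x3 uint8, red, green, blue), "fx", "fy", "cx", "cy" (pixels), "R" (3x3) and "t" (3): a world point X has camera coordinates R X + t. Camera axes: x right, y down, z forward; pixel columns grow to the right and rows downward; lengths in m; the calibration is good to about 2 mm. A picture is of the moment at which its call begins. There is no depth.
- hand_in(): hands the job in; it is judged then, once.
The state is a dict: "time_s": time; "joint_positions": joint angles; "dq": joint speeds; "effort": joint torques, N m; "tool_pos": TCP position; "eef_rot": TCP orientation; "contact_force": force on the tool from outside, world axes, zero at the start; "wrist_torque": the same for the moment, N m; "opening": opening from 0.0 (shut) to 1.0 (fully open); "finger_force": force on a finger pad.
Only numpy, scipy, OpenCV 4.12 (cv2) and the standard library are available. Lean on these libraries where they do the work, as an engineer would, in place of code of your own. Each camera call takes 0.05 s, during which the arm holds its last target. There are 200 camera calls.

TASK

Reload the water purifier. Put the spent unit from its housing into the waste tray, and drop every fresh filter block into a white holder of its own out on the table; only when all the blocks are home in their holders, put the filled holders, each carried as one unit, upright and fully home in the housing's bays. Last, fold the see-through cover down until it lies shut, and leave the jar, power supply and screwdriver where they are.

Things in the scene. Friction and masses are not known exactly. Their poses are not given: they have to be found in the camera images.
- block0: fresh filter block: plain upright rectangular block, 42 (x) by 30 (y) by 62 mm tall, dark with a grey cap on its upper part, 90 g; either way round is right. Its origin is the centre of its underside, z up, x along its length. Stands loose on the table; may be absent (None).
- block1: fresh filter block: plain upright rectangular block, 42 (x) by 30 (y) by 62 mm tall, dark with a grey cap on its upper part, 90 g; either way round is right. Its origin is the centre of its underside, z up, x along its length. Stands loose on the table; may be absent (None).
- block2: fresh filter block: plain upright rectangular block, 42 (x) by 30 (y) by 62 mm tall, dark with a grey cap on its upper part, 90 g; either way round is right. Its origin is the centre of its underside, z up, x along its length. Stands loose on the table; may be absent (None).
- holder0: white plastic block holder: open-topped rectangular box, outside 56 (x) by 44 (y) by 45 mm tall, 70 g, with one pocket 45 by 33 mm, 40 mm deep (floor 5 mm above its underside, chamfered mouth). A block drops in with its length along the holder's, 1.5 mm free on each side, and when home stands 22 mm above the holder's rim; the holder is then lifted by its outer long walls. Its origin is the centre of its underside, z up, x along its length.
- holder1: white plastic block holder: open-topped rectangular box, outside 56 (x) by 44 (y) by 45 mm tall, 70 g, with one pocket 45 by 33 mm, 40 mm deep (floor 5 mm above its underside, chamfered mouth). A block drops in with its length along the holder's, 1.5 mm free on each side, and when home stands 22 mm above the holder's rim; the holder is then lifted by its outer long walls. Its origin is the centre of its underside, z up, x along its length.
- holder2: white plastic block holder: open-topped rectangular box, outside 56 (x) by 44 (y) by 45 mm tall, 70 g, with one pocket 45 by 33 mm, 40 mm deep (floor 5 mm above its underside, chamfered mouth). A block drops in with its length along the holder's, 1.5 mm free on each side, and when home stands 22 mm above the holder's rim; the holder is then lifted by its outer long walls. Its origin is the centre of its underside, z up, x along its length.
- spent0: spent unit: holder and clogged block in one solid piece, outside 56 (x) by 44 (y) by 45 mm with a grey 42 by 30 mm block standing 22 mm above it, 160 g; stands in one of the housing's bays. Its origin is the centre of its underside, z up, x along its length. Only one of the three is present in a run, the others are None.
- spent1: spent unit: holder and clogged block in one solid piece, outside 56 (x) by 44 (y) by 45 mm with a grey 42 by 30 mm block standing 22 mm above it, 160 g; stands in one of the housing's bays. Its origin is the centre of its underside, z up, x along its length. Only one of the three is present in a run, the others are None.
- spent2: spent unit: holder and clogged block in one solid piece, outside 56 (x) by 44 (y) by 45 mm with a grey 42 by 30 mm block standing 22 mm above it, 160 g; stands in one of the housing's bays. Its origin is the centre of its underside, z up, x along its length. Only one of the three is present in a run, the others are None.
- housing: purifier housing, fixed: open box of blue see-through sheet, outside 236 (x) by 156 (y) by 80 mm tall, walls 5 mm, inner floor at 6 mm. On its floor along the middle lies a white plate 70 mm wide (y), 15 mm thick, with three rectangular bays. Origin: centre of its underside, z up, x along the row of bays; the cover hangs on its +y wall.
- bay0 (a point): centre of the floor of bay 0 (6 mm above the table). The bay is 59 (along housing x) by 47 mm, 15 mm deep, chamfered mouth; it takes one holder with its length along housing x, either way round. Bays are 72 mm apart.
- bay1 (a point): centre of the floor of bay 1 (6 mm above the table). The bay is 59 (along housing x) by 47 mm, 15 mm deep, chamfered mouth; it takes one holder with its length along housing x, either way round. Bays are 72 mm apart.
- bay2 (a point): centre of the floor of bay 2 (6 mm above the table). The bay is 59 (along housing x) by 47 mm, 15 mm deep, chamfered mouth; it takes one holder with its length along housing x, either way round. Bays are 72 mm apart.
- cover (a joint): hinge angle of the cover, a blue see-through panel 236 by 150 mm, 5 mm thick, 150 g: 0 = lying shut on the housing's rim, pi/2 = upright, up to 2.3 = leaning outwards past upright. Grows as it opens. The hinge is stiff (about 0.2 N m) and stays where it is left; it can be pushed.
- cover_hinge (a point): middle of the cover's hinge line, on top of the housing's +y wall, 83 mm above the table; the line runs along housing x.
- cover_edge (a point): middle of the cover's free edge, a white round bar 10 mm thick along the full width, 153 mm from the hinge line.
- tray: grey open waste tray, fixed, 140 by 140 mm, 30 mm tall, walls and floor 4 mm. Origin: centre of its underside.
- jar: bystander: white jar with black cap, 60 mm across, 100 mm tall; origin at the centre of its underside.
- supply: bystander: black power supply, 70 by 110 by 45 mm; origin at the centre of its underside.
- screwdriver: bystander: screwdriver lying on the table.
Mind the look-alikes: they are no part of the job. What is shaped like the holder2 but blue is not meant.

How it is judged:
By the outcome, as a careful person would: the job done as asked, in the order asked, and still so for the second after the job is handed in, with the robot touching nothing.
Of block0, block1, block2 only 2 to 3 are there at a start; the rules pass over those that are not, and their reading is None.
Of spent0, spent1, spent2 only 1 to 1 are there at a start; the rules pass over those that are not, and their reading is None.
At some moment in a run one of block0, block1, block2, holder0, holder1, holder2 may be knocked a few centimetres aside while the robot is not near it.
It also fails if it takes over 210 s, if anything falls off the work surface, if the arm or the gripper's body presses on something with over 40 N, if the wrist force passes 120 N, or if a joint passes its speed limit or range.

## Working session

There is one attempt and no reset: what is moved stays moved. The work goes in short steps, Python scripts to look and compute and a tool call to move; the robot and the scene stay as the last step left them, time stands still between calls to the robot, and variables do not carry over. Pictures are saved under pics/ and viewed, at most 14 in all, crops included, and the job is handed in when it is done.

Besides the shell and the picture viewer there is one more tool, called after "Call:" by a JSON object that holds its "method" and its "body", one argument or row to a line. step_arm: Moves the arm, as the interface text tells. Its arguments: {"type":"object","properties":{"linear":{"type":"array","items":{"type":"array","items":{"type":"number"}}},"roll":{"type":"array","items":{"type":"number"}},"grip":{"type":"array","items":{"type":"number"}}},"required":["linear","roll","grip"]}

```bash
mkdir -p pics; ls
python3 - <<'E'
from rig import *
import cv2,numpy as np,pickle
o=get_obs(); print({k:np.round(v,3).tolist() for k,v in o.items()})
d={}
for n in("scene","side","wrist"):
    s=snapshot(n); d[n]=s; cv2.imwrite(f"pics/{n}0.png",s["frame"][:,:,::-1]); print(n,s["fx"],s["cx"],s["cy"],np.round(s["R"],3).tolist(),np.round(s["t"],3).tolist(), np.round(-s["R"].T@s["t"],3))
pickle.dump(d,open("s0.pkl","wb"))
E
```

```text
pics
{'time_s': 0.0, 'joint_positions': [-1.301, 0.435, 0.025, 1.574, -0.012, 1.134, -0.075], 'dq': [0.0, 0.001, 0.001, 0.0, 0.001, 0.001, 0.0], 'effort': [-0.001, -67.045, 1.025, -31.621, 0.015, 0.012, 0.0], 'tool_pos': [0.228, 0.582, 0.209], 'eef_rot': [-0.0, 0.185, 0.983, -0.001], 'contact_force': [-0.531, -0.109, -0.082], 'wrist_torque': [-0.016, -0.015, -0.027], 'finger_force': 0.0, 'opening': 1.001}
scene 622.2632325747423 319.88719378407217 230.13115885118583 [[0.37, 0.929, 0.009], [0.8, -0.313, -0.512], [-0.473, 0.197, -0.859]] [-0.168, -0.475, 1.717] [ 1.253 -0.331  1.233]
side 551.9625682694082 313.4382191144782 238.99305212618674 [[-0.977, -0.212, 0.011], [-0.168, 0.743, -0.647], [0.129, -0.634, -0.762]] [0.574, 0.213, 0.951] [0.474 0.567 0.856]
wrist 356.9308627964043 317.9302116034924 242.3039175209243 [[0.363, 0.932, -0.002], [0.891, -0.347, 0.291], [0.271, -0.107, -0.957]] [-0.625, -0.039, 0.381] [0.159 0.609 0.374]
```

View pics/scene0.png

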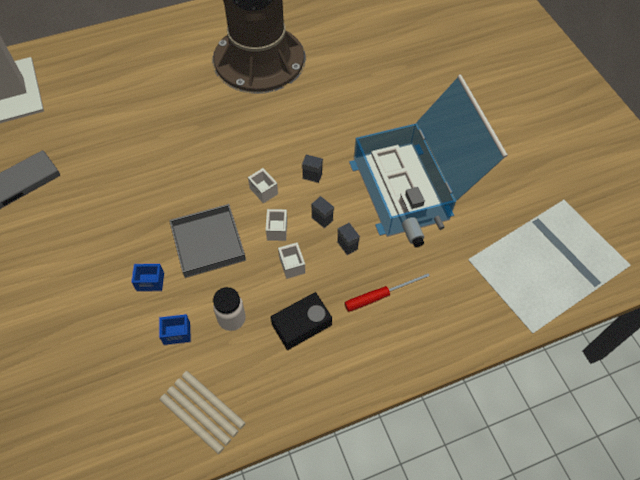

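View pics/side0.png

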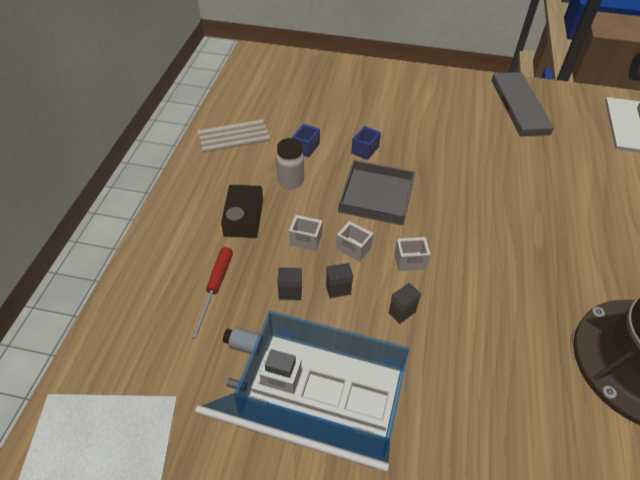

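Three white holders (scene ~(263,185),(276,222),(291,260)), three dark blocks (~(312,165),(322,209),(348,236)), the spent unit in an end bay (scene ~(415,197)), tray at (207,240). The cover stands open on the right of the housing in the scene view.

```bash
cat > h.py <<'E'
from rig import *
import cv2,numpy as np,pickle
from scipy.spatial.transform import Rotation as Ro
def ray(s,p,z):
    d=s["R"].T@np.array([(p[0]-s["cx"])/s["fx"],(p[1]-s["cy"])/s["fy"],1]); c=-s["R"].T@s["t"]
    return c+d*(z-c[2])/d[2]
def proj(s,X):
    c=s["R"]@np.array(X)+s["t"]; return np.array([s["fx"]*c[0]/c[2]+s["cx"],s["fy"]*c[1]/c[2]+s["cy"]])
def tri(ss,ps):
    A=[];b=[]
    for s,p in zip(ss,ps):
        c=-s["R"].T@s["t"]; d=ray(s,p,0)-c; d/=np.linalg.norm(d); P=np.eye(3)-np.outer(d,d); A.append(P); b.append(P@c)
    return np.linalg.lstsq(np.vstack(A),np.hstack(b),rcond=None)[0]
def tool():
    o=get_obs(); q=np.array(o["eef_rot"]); return o,np.array(o["tool_pos"]),Ro.from_quat(q[[1,2,3,0]]).as_matrix()
def go(x,y,z,closing=None):
    """tool-frame shift (mm) to the world point; roll so that tool y lies along closing direction angle (mod pi)"""
    o,p,R=tool(); d=R.T@(np.array([x,y,z])-p)*1000
    out="shift %s"%np.round(d,1)
    if closing is not None:
        ya=np.arctan2(R[1,1],R[0,1]); w=(closing-ya+np.pi/2)%np.pi-np.pi/2
        out+=" roll %.3f"%(w*np.sign(R[2,2])) 
    print("t%.1f"%o["time_s"],"at",np.round(p,4),"closing %.3f"%np.arctan2(R[1,1],R[0,1]),"q7 %.2f"%o["joint_positions"][6],out)
def snap(n,f):
    s=snapshot(n); cv2.imwrite(f"pics/{f}.png",s["frame"][:,:,::-1]); pickle.dump(s,open(f"{f}.pkl","wb")); return s
E
python3 - <<'E'
from h import *
d=pickle.load(open("s0.pkl","rb")); S=d["side"];C=d["scene"]
for n,p,q,z in [("h_a",(306,226),(291,251),.045),("h_b",(355,236),(276,217),.045),("h_c",(413,247),(262,180),.045),
 ("b_a",(290,274),(348,229),.062),("b_b",(339,271),(322,203),.062),("b_c",(404,296),(313,159),.062),
 ("spent",(281,360),(415,192),.073),("tray",(378,190),(207,240),.004),("bay1",(323,389),(400,178),.006),("bay2",(369,402),(388,156),.006),
 ("edgeL",(200,410),(504,155),.2),("edgeR",(386,465),(461,78),.2)]:
    print(n,np.round(ray(S,p,z),3)[:2],np.round(ray(C,q,z),3)[:2],np.round(tri([S,C],[p,q]),3))
E
```

```text
h_a [ 0.633 -0.138] [ 0.625 -0.137] [ 0.63  -0.136  0.049]
h_b [ 0.535 -0.134] [ 0.531 -0.138] [ 0.533 -0.137  0.044]
h_c [ 0.422 -0.131] [ 0.424 -0.134] [ 0.422 -0.133  0.042]
b_a [ 0.632 -0.005] [ 0.628 -0.004] [ 0.631 -0.004  0.064]
b_b [ 0.548 -0.03 ] [ 0.544 -0.032] [ 0.547 -0.031  0.063]
b_c [ 0.428 -0.002] [ 0.422 -0.006] [ 0.425 -0.004  0.062]
spent [0.604 0.17 ] [0.6   0.172] [0.603 0.171 0.076]
tray [ 0.51  -0.312] [ 0.507 -0.298] [ 0.511 -0.299  0.014]
bay1 [0.535 0.172] [0.512 0.185] [0.529 0.178 0.027]
bay2 [0.457 0.178] [0.441 0.186] [0.455 0.182 0.021]
edgeL [0.663 0.322] [0.655 0.332] [0.661 0.326 0.21 ]
edgeR [0.431 0.338] [0.428 0.353] [0.434 0.344 0.211]
```

View pics/wrist0.png

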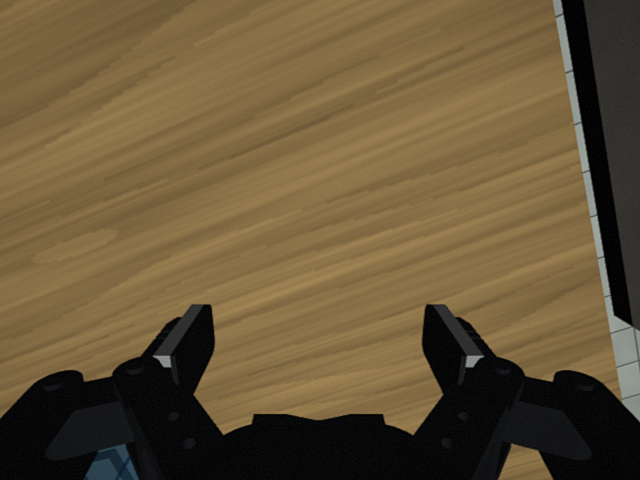

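Run:
```python
from h import *
go(.603,.171,.30,1.50); go(.603,.171,.30)
```

```text
t0.1 at [0.2275 0.5817 0.2094] closing 1.198 q7 -0.08 shift [-499.3 -245.8  -90.2] roll -0.302
t0.1 at [0.2275 0.5817 0.2094] closing 1.198 q7 -0.08 shift [-499.3 -245.8  -90.2]
```

Call:
{"method": "step_arm", "body": {
  "linear": [
    [0,0,-45],
    [-20,-10,-45],
    [-48,-24,0],
    [-48,-24,0],
    [-48,-24,0],
    [-48,-24,0],
    [-48,-24,0],
    [-48,-24,0],
    [-48,-24,0],
    [-48,-24,0],
    [-48,-24,0],
    [-47,-20,0]
  ],
  "roll": [0,0,0,0,0,0,0,0,0,0,0,0],
  "grip": [75,75,75,75,75,75,75,75,75,75,75,75]
}}

```text
time_s: 1.65
tool_pos: [0.6036, 0.1695, 0.2999]
eef_rot: [-0.0, 0.185, 0.983, -0.0]
contact_force: [0.6, 1.4, 0.3]
opening: 0.88
finger_force: 0.0
```

Call:
{"method": "step_arm", "body": {
  "linear": [
    [0,0,0],
    [0,0,0],
    [0,0,0]
  ],
  "roll": [-0.15,-0.15,0],
  "grip": [75,75,75]
}}

```text
time_s: 2.02
tool_pos: [0.6027, 0.171, 0.2997]
eef_rot: [-0.0, 0.037, 0.999, -0.0]
contact_force: [-0.1, 0.2, -0.5]
opening: 0.877
finger_force: 0.0
```

Run:
```python
from h import *
go(.603,.171,.30,1.50); snap("wrist","w1")
```

```text
t2.0 at [0.6027 0.171  0.2997] closing 1.497 q7 1.20 shift [-0.3  0.1 -0.3] roll -0.003
```

View pics/w1.png

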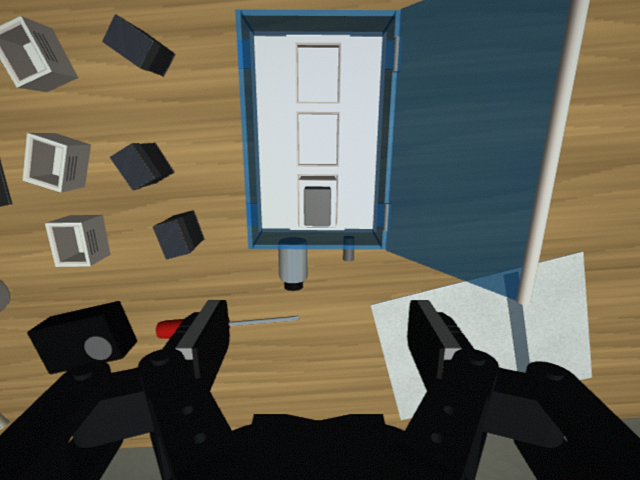

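Both free bays show at (318,73) and (318,139), the spent unit at (317,203), blocks at the left, and the cover leaning outwards to the right with its bar at x≈560.

Run:
```python
from h import *
s=pickle.load(open("w1.pkl","rb")); im=s["frame"][:,:,::-1].copy()
g=cv2.cvtColor(im,cv2.COLOR_BGR2GRAY)
print("nadir",np.round(proj(s,-s["R"].T@s["t"]-[0,0,.4])))
roi=np.zeros_like(g); roi[5:245,245:395]=1
hsv=cv2.cvtColor(im,cv2.COLOR_BGR2HSV)
white=((hsv[...,1]<45)&(hsv[...,2]>175)&(roi>0)).astype(np.uint8)*255
cs,hi=cv2.findContours(white,cv2.RETR_CCOMP,cv2.CHAIN_APPROX_NONE)
def show(n,c,z):
    r=cv2.minAreaRect(c); P=np.array([ray(s,p,z)[:2] for p in cv2.boxPoints(r)])
    e=P[1]-P[0];f=P[2]-P[1]; print(n,"px",np.round(r[0]),"c",np.round(P.mean(0),4),"sides",np.round([np.linalg.norm(e),np.linalg.norm(f)],4),"ang",np.round([np.arctan2(e[1],e[0]),np.arctan2(f[1],f[0])],3))
for c,h in zip(cs,hi[0]):
    if cv2.contourArea(c)>400: show("hole" if h[3]>=0 else "out",c,.021)
dk=((hsv[...,2]<140)&(roi>0)).astype(np.uint8)*255; dk[:, :290]=0; dk[:,350:]=0
cs,_=cv2.findContours(dk,cv2.RETR_EXTERNAL,cv2.CHAIN_APPROX_NONE)
for c in cs:
    if cv2.contourArea(c)>300: show("dark",c,.073)
# left-side blocks (tops) rough + their grey cap
for y in (73,139,200,205): print(y,[int(v) for v in g[y,290:350:3]])
```

```text
nadir [318. 134.]
out px [318. 132.] c [0.5349 0.1757] sides [0.1403 0.2217] ang [ 1.498 -0.022]
hole px [317. 206.] c [0.6165 0.1691] sides [0.055  0.0347] ang [3.056 1.498]
dark px [320. 236.] c [0.6407 0.1703] sides [0.0669 0.0178] ang [ 1.498 -0.048]
dark px [317. 206.] c [0.6051 0.1701] sides [0.0285 0.044 ] ang [ 1.498 -0.063]
dark px [320.  24.] c [0.4279 0.1856] sides [0.0567 0.0162] ang [ 1.498 -0.048]
73 [214, 214, 195, 214, 213, 213, 214, 211, 216, 213, 212, 212, 213, 213, 214, 215, 154, 210, 212, 215]
139 [218, 217, 207, 206, 215, 217, 217, 216, 215, 217, 216, 218, 218, 215, 216, 219, 170, 218, 215, 217]
200 [218, 217, 215, 200, 220, 109, 115, 120, 119, 118, 118, 120, 120, 115, 221, 215, 209, 218, 218, 217]
205 [217, 216, 218, 197, 222, 106, 117, 119, 117, 118, 118, 120, 119, 112, 222, 203, 209, 218, 217, 218]
```

Call:
{"method": "step_arm", "body": {
  "linear": [
    [-2,-1,50],
    [0,0,50],
    [0,0,50],
    [0,0,50],
    [0,0,30],
    [0,0,28],
    [0,0,0],
    [0,0,0],
    [0,0,0],
    [0,0,0],
    [0,0,0]
  ],
  "roll": [0,0,0,0,0,0,0,0,0,0,0],
  "grip": [70,70,70,70,70,70,70,36,36,36,36]
}}

```text
time_s: 3.45
tool_pos: [0.605, 0.1702, 0.0426]
eef_rot: [0.0, 0.037, 0.999, 0.0]
contact_force: [-0.2, -0.2, 1.0]
opening: 0.418
finger_force: 0.0
```

Run:
```python
from h import *
go(.605,.170,.25,1.50); print(get_obs()["finger_force"])
go(.51,-.303,.20); go(.51,-.303,.05,1.5)
d=pickle.load(open("s0.pkl","rb")); S=d["side"]
for p in [(356,163),(415,176),(405,222),(339,211)]: print(ray(S,p,.03))
```

```text
t3.5 at [0.605  0.1702 0.0426] closing 1.498 q7 1.25 shift [-2.000e-01 -1.000e-01 -2.074e+02] roll -0.002
0.0
t3.5 at [0.605  0.1702 0.0426] closing 1.498 q7 1.25 shift [  60.  -478.8 -157.7]
t3.5 at [0.605  0.1702 0.0426] closing 1.498 q7 1.25 shift [  60.2 -478.8   -7.7] roll -0.002
[ 0.56888599 -0.35878544  0.03      ]
[ 0.43637939 -0.34594568  0.03      ]
[ 0.4432438  -0.20575012  0.03      ]
[ 0.57905555 -0.20614535  0.03      ]
```

Run:
```python
from h import *
s=snap("wrist","w2"); t=snap("side","d2")
cv2.imwrite("pics/c2.png",np.hstack([s["frame"][140:480,140:500],cv2.resize(t["frame"][280:480,180:420],None,fx=1.7,fy=1.7)])[:,:,::-1])
print(get_obs()["opening"],get_obs()["finger_force"])
```

```text
0.42496250054333146 0.0
```

View pics/c2.png

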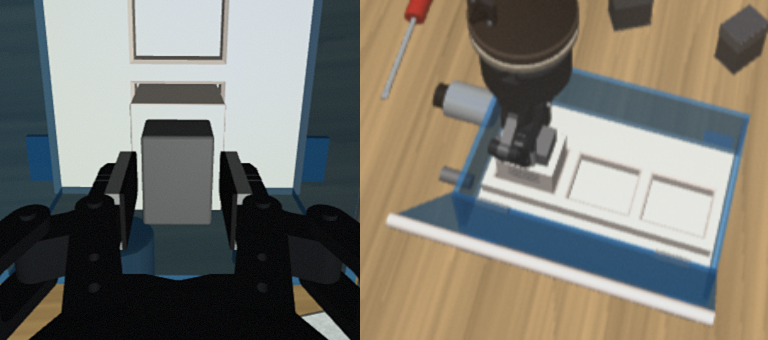

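The pads straddle the grey block near the holder; I'll close further and see where they stop.

Call:
{"method": "step_arm", "body": {
  "linear": [
    [0,0,0],
    [0,0,0],
    [0,0,0],
    [0,0,0]
  ],
  "roll": [0,0,0,0],
  "grip": [15,15,15,15]
}}

```text
time_s: 4.05
tool_pos: [0.605, 0.1699, 0.0425]
eef_rot: [0.0, 0.037, 0.999, 0.0]
contact_force: [-1.6, -0.7, 5.7]
opening: 0.329
finger_force: 59.8
```

Call:
{"method": "step_arm", "body": {
  "linear": [
    [0,0,-30],
    [0,0,-45],
    [0,0,-45],
    [0,0,-40],
    [6,-45,0],
    [6,-50,0],
    [6,-50,0],
    [6,-50,0],
    [6,-50,0],
    [6,-50,0],
    [6,-50,0],
    [6,-45,0]
  ],
  "roll": [0,0,0,0,0,0,0,0,0,0,0,0],
  "grip": [15,15,15,15,15,15,15,15,15,15,15,15]
}}

```text
time_s: 5.55
tool_pos: [0.5275, -0.2172, 0.2017]
eef_rot: [-0.0, 0.037, 0.999, 0.0]
contact_force: [0.6, -0.6, -1.6]
opening: 0.33
finger_force: 59.8
```

Run:
```python
from h import *
go(.508,-.290,.045,1.50); s=snap("wrist","w3"); t=snap("side","d3")
x,y=map(int,proj(t,tool()[1])); print(x,y)
y0=max(0,y-110);x0=max(0,x-120)
cv2.imwrite("pics/c3.png",np.hstack([s["frame"][140:480,140:500],cv2.resize(t["frame"][y0:y0+170,x0:x0+240],(480,340))])[:,:,::-1])
print(get_obs()["opening"],get_obs()["finger_force"],x0,y0)
```

```text
t5.5 at [ 0.5275 -0.2172  0.2017] closing 1.497 q7 1.91 shift [ 14.  -74.1 156.7] roll -0.003
373 144
0.32688254866751987 59.8312371969223 253 34
```

View pics/c3.png

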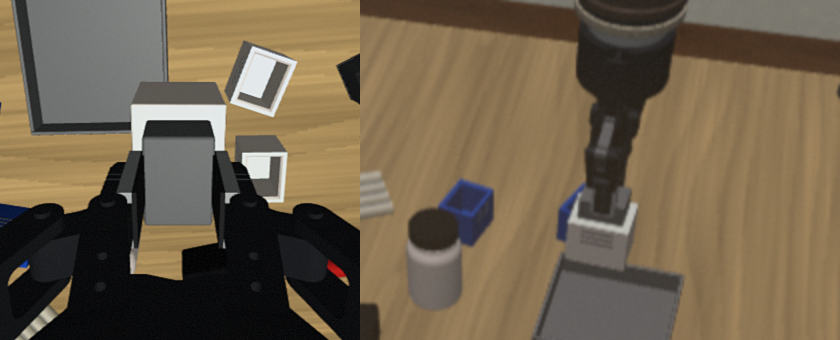

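Call:
{"method": "step_arm", "body": {
  "linear": [
    [8,-35,0],
    [7,-33,30],
    [0,0,45],
    [0,0,45],
    [0,0,25],
    [0,0,11],
    [0,0,0],
    [0,0,0],
    [0,0,0],
    [0,0,-45],
    [0,0,-50],
    [0,0,-50]
  ],
  "roll": [0,0,0,0,0,0,0,0,0,0,0,0],
  "grip": [15,15,15,15,15,15,15,50,50,50,50,50]
}}

```text
time_s: 7.15
tool_pos: [0.5086, -0.2822, 0.1935]
eef_rot: [0.001, 0.037, 0.999, -0.0]
contact_force: [1.5, -0.2, -0.4]
opening: 0.588
finger_force: 0.0
```

Run:
```python
from h import *
go(.60,-.13,.25); go(.70,-.06,.32,1.5); s=snap("wrist","w4"); t=snap("side","d4")
cv2.imwrite("pics/c4.png",t["frame"][100:340,150:470,::-1])
```

```text
t7.2 at [ 0.5086 -0.2822  0.1935] closing 1.498 q7 2.05 shift [-80.2 158.5 -56.5]
t7.2 at [ 0.5086 -0.2822  0.1935] closing 1.498 q7 2.05 shift [-174.9  235.6 -126.4] roll -0.002
```

View pics/c4.png

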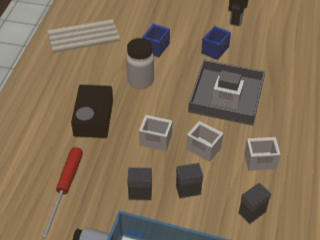

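Spent unit stands upright in the tray (crop (229,88)). Now a survey above the blocks and holders.

Call:
{"method": "step_arm", "body": {
  "linear": [
    [-30,40,-28],
    [-30,45,-28],
    [-23,45,0],
    [0,45,0],
    [0,25,0],
    [0,0,0]
  ],
  "roll": [0,0,0,0,0,0],
  "grip": [60,60,60,60,60,60]
}}

```text
time_s: 8.0
tool_pos: [0.6061, -0.0858, 0.247]
eef_rot: [0.0, 0.034, 0.999, 0.001]
contact_force: [0.6, 0.0, -0.3]
opening: 0.702
finger_force: 0.0
```

Run:
```python
from h import *
go(.604,-.075,.25); s=snap("wrist","w5");
```

```text
t8.0 at [ 0.6061 -0.0858  0.247 ] closing 1.502 q7 1.66 shift [ 2.9 10.7 -3. ]
```

View pics/w5.png

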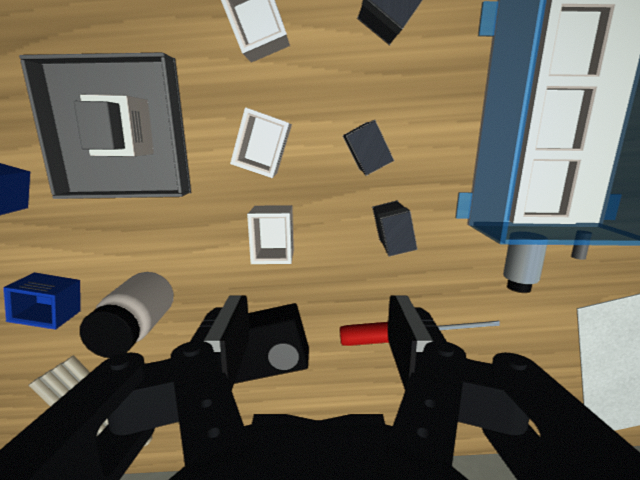

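The survey shows holders at (262,20),(262,142),(270,235) and blocks at (388,10),(370,147),(395,228).

```bash
cat >> h.py <<'E'
def rects(s,mask,z,amin=300,amax=8000,roi=None):
    m=mask.astype(np.uint8)*255
    if roi: k=np.zeros_like(m); k[roi[1]:roi[3],roi[0]:roi[2]]=255; m&=k
    for c in cv2.findContours(m,cv2.RETR_EXTERNAL,cv2.CHAIN_APPROX_NONE)[0]:
        if not amin<cv2.contourArea(c)<amax: continue
        P=np.array([ray(s,p,z)[:2] for p in c[:,0].astype(float)])*1000
        r=cv2.minAreaRect(P.astype(np.float32)); B=cv2.boxPoints(r); e,f=B[1]-B[0],B[2]-B[1]
        if np.linalg.norm(e)<np.linalg.norm(f): e,f=f,e   # e long
        print("px",np.round(c[:,0].mean(0)),"c",np.round(r[0],1),"LxW %.1f %.1f"%(np.linalg.norm(e),np.linalg.norm(f)),"closing(short) %.3f"%(np.arctan2(f[1],f[0])%np.pi))
E
python3 - <<'E'
from h import *
s=pickle.load(open("w5.pkl","rb")); hsv=cv2.cvtColor(s["frame"],cv2.COLOR_RGB2HSV)
for x,y in [(370,140),(390,160),(352,150),(398,235),(381,215),(250,115),(262,142),(270,210),(395,10),(380,25)]: print((x,y),hsv[y,x])
print("holders"); rects(s,(hsv[...,1]<40)&(hsv[...,2]>190),.045,roi=(215,0,300,275))
print("blocks"); rects(s,(hsv[...,2]<90)&(hsv[...,1]>=0),.062,roi=(330,0,450,265))
E
```

```text
(370, 140) [110  44  69]
(390, 160) [111  53  67]
(352, 150) [110  22  35]
(398, 235) [110  47  65]
(381, 215) [120   8  34]
(250, 115) [ 17  28 173]
(262, 142) [ 94   8 230]
(270, 210) [30 23 87]
(395, 10) [109  42  66]
(380, 25) [105  49  21]
holders
px [269. 238.] c [ 636.2 -139.6] LxW 55.8 44.3 closing(short) 1.516
px [259. 142.] c [ 537.4 -139.6] LxW 56.4 44.5 closing(short) 1.176
px [254.  22.] c [ 427.9 -131.1] LxW 45.1 44.3 closing(short) 1.869
blocks
px [394. 228.] c [628.6  -8.9] LxW 55.1 35.5 closing(short) 1.754
px [368. 147.] c [548.  -33.7] LxW 43.6 32.2 closing(short) 2.000
px [388.  14.] c [433.5 -14.4] LxW 42.3 40.4 closing(short) 0.887
```

Run:
```python
from h import *
s=pickle.load(open("w5.pkl","rb")); hsv=cv2.cvtColor(s["frame"],cv2.COLOR_RGB2HSV)
m=((hsv[...,2]>50)&(hsv[...,2]<95)&(hsv[...,1]>25)&(hsv[...,0]>95)&(hsv[...,0]<120)).astype(np.uint8)
m=cv2.morphologyEx(m,cv2.MORPH_OPEN,np.ones((3,3)))
rects(s,m>0,.062,roi=(330,0,450,265))
go(.6295,-.006,.034,1.7)
```

```text
px [399. 233.] c [634.8  -4.7] LxW 40.0 28.2 closing(short) 1.755
px [370. 148.] c [548.1 -31.9] LxW 40.9 28.6 closing(short) 1.979
px [397.   8.] c [437.6  -7.3] LxW 39.2 18.7 closing(short) 3.074
t8.1 at [ 0.6058 -0.0882  0.2471] closing 1.500 q7 1.66 shift [-17.7  83.7 213.1] roll -0.200
```

Call:
{"method": "step_arm", "body": {
  "linear": [
    [-12,43,0],
    [-11,43,0],
    [0,0,20],
    [0,0,40],
    [0,0,45],
    [0,0,30],
    [0,0,0]
  ],
  "roll": [0,0,-0.13,-0.125,0,0,0],
  "grip": [60,60,60,60,60,60,60]
}}

```text
time_s: 8.93
tool_pos: [0.6333, -0.0068, 0.1099]
eef_rot: [-0.002, -0.09, 0.996, -0.0]
contact_force: [0.1, -0.3, 1.2]
opening: 0.7
finger_force: 0.0
```

```bash
cat >> h.py <<'E'
def blk(s,roi):
    hsv=cv2.cvtColor(s["frame"],cv2.COLOR_RGB2HSV)
    m=((hsv[...,2]>50)&(hsv[...,2]<95)&(hsv[...,1]>25)&(hsv[...,0]>95)&(hsv[...,0]<120)).astype(np.uint8)
    rects(s,cv2.morphologyEx(m,cv2.MORPH_OPEN,np.ones((3,3)))>0,.062,amin=1500,amax=30000,roi=roi)
def hold(s,roi,z=.045):
    hsv=cv2.cvtColor(s["frame"],cv2.COLOR_RGB2HSV)
    rects(s,(hsv[...,1]<40)&(hsv[...,2]>190),z,amax=40000,roi=roi)
E
python3 - <<'E'
from h import *
s=snap("wrist","w6"); print(np.round(proj(s,[.635,-.0045,.062]))); blk(s,(200,0,440,479))
go(.635,-.0045,.034,1.755)
E
```

```text
[320. 260.]
px [320. 259.] c [635.   -4.6] LxW 40.2 28.4 closing(short) 1.752
px [301. 107.] c [548.5 -31.8] LxW 41.0 28.7 closing(short) 2.000
t9.0 at [ 0.6347 -0.0064  0.1119] closing 1.751 q7 1.78 shift [-0.7  1.9 77.9] roll -0.004
```

View pics/w6.png

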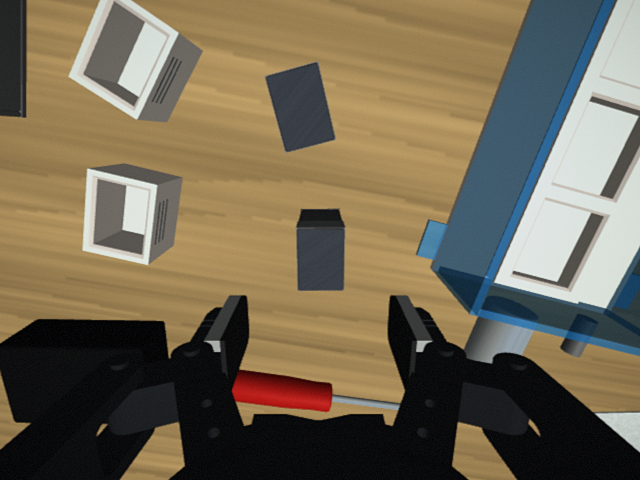

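Block sits at (320,259) centred between the fingers, agreeing with the survey; grasp.

Call:
{"method": "step_arm", "body": {
  "linear": [
    [0,2,40],
    [0,0,25],
    [0,0,13],
    [0,0,0],
    [0,0,0],
    [0,0,0],
    [0,0,0],
    [0,0,0],
    [0,0,-45],
    [0,0,-45],
    [0,0,0],
    [0,0,0]
  ],
  "roll": [0,0,0,0,0,0,0,0,0,0,0,0],
  "grip": [60,60,60,60,15,15,15,15,15,15,15,15]
}}

```text
time_s: 10.48
tool_pos: [0.6345, -0.0026, 0.1242]
eef_rot: [0.0, -0.091, 0.996, 0.0]
contact_force: [-0.4, 0.1, -2.0]
opening: 0.327
finger_force: 59.8
```

Run:
```python
from h import *
go(.6362,-.1396,.124,1.516); print(get_obs()["opening"])
s=snap("wrist","w7"); blk(s,(200,0,440,479)); 
cv2.imwrite("pics/c7.png",cv2.resize(s["frame"],(400,300))[:,:,::-1])
```

```text
t10.5 at [ 0.6345 -0.0026  0.1242] closing 1.753 q7 1.77 shift [  23.1 -135.1    0.2] roll 0.237
0.32748513818333896
px [318. 309.] c [679.9   6.6] LxW 67.0 47.1 closing(short) 1.769
px [295. 104.] c [548.5 -31.8] LxW 40.9 28.6 closing(short) 2.000
```

View pics/c7.png

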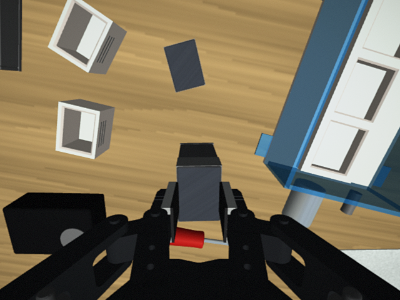

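```bash
cat >> h.py <<'E'
def held(s,z):
    """held block top centre relative to TCP along tool x,y (mm)"""
    hsv=cv2.cvtColor(s["frame"],cv2.COLOR_RGB2HSV)
    m=((hsv[...,2]>50)&(hsv[...,2]<95)&(hsv[...,1]>25)&(hsv[...,0]>95)&(hsv[...,0]<120)).astype(np.uint8); m[:200]=0; m[:,:250]=0; m[:,390:]=0
    c=max(cv2.findContours(cv2.morphologyEx(m,cv2.MORPH_OPEN,np.ones((3,3))),cv2.RETR_EXTERNAL,cv2.CHAIN_APPROX_NONE)[0],key=cv2.contourArea)
    o,p,R=tool(); P=np.array([R.T@(ray(s,q,z)-p) for q in c[:,0].astype(float)])*1000
    print("held x",P[:,0].min().round(1),P[:,0].max().round(1),"y",P[:,1].min().round(1),P[:,1].max().round(1))
E
python3 - <<'E'
from h import *
s=pickle.load(open("w7.pkl","rb")); held(s,.152)
E
```

```text
held x -19.6 21.2 y -13.9 14.6
```

Call:
{"method": "step_arm", "body": {
  "linear": [
    [6,-36,0],
    [6,-40,0],
    [6,-40,0],
    [4,-20,0],
    [0,0,0],
    [0,0,0],
    [0,0,0]
  ],
  "roll": [0,0,0,0,0.12,0.117,0],
  "grip": [15,15,15,15,15,15,15]
}}

```text
time_s: 11.4
tool_pos: [0.6374, -0.1391, 0.1232]
eef_rot: [-0.001, 0.026, 1.0, 0.0]
contact_force: [0.2, 0.4, -0.9]
opening: 0.32
finger_force: 59.8
```

Run:
```python
from h import *
hold(pickle.load(open("w7.pkl","rb")),(60,0,210,280))
go(.637,-.140,.070,1.516); s=snap("wrist","w8"); cv2.imwrite("pics/c8.png",s["frame"][100:480,150:500,::-1])
```

```text
px [123. 208.] c [ 636.3 -139.9] LxW 56.3 44.5 closing(short) 1.513
px [125.  55.] c [ 537.3 -139.9] LxW 56.4 44.4 closing(short) 1.174
t11.4 at [ 0.6374 -0.1391  0.1232] closing 1.518 q7 1.79 shift [ 0.2 -1.  53.2] roll 0.002
```

View pics/c8.png

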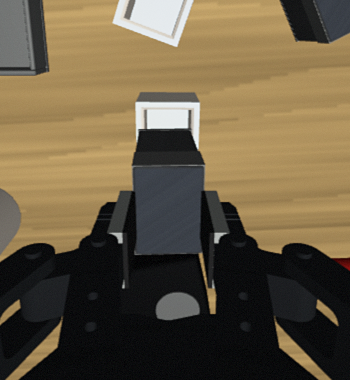

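Call:
{"method": "step_arm", "body": {
  "linear": [
    [0,-1,25],
    [0,0,15],
    [0,0,8],
    [0,0,6],
    [0,0,0]
  ],
  "roll": [0,0,0,0,0],
  "grip": [15,15,15,15,15]
}}

```text
time_s: 12.08
tool_pos: [0.641, -0.1443, 0.0745]
eef_rot: [0.004, 0.027, 1.0, -0.002]
contact_force: [-3.6, -3.8, 25.1]
opening: 0.321
finger_force: 71.9
```

Call:
{"method": "step_arm", "body": {
  "linear": [
    [0,0,-10],
    [0,0,-15],
    [0,0,0]
  ],
  "roll": [0,0,0],
  "grip": [15,15,15]
}}

```text
time_s: 12.45
tool_pos: [0.6385, -0.1413, 0.0962]
eef_rot: [0.001, 0.027, 1.0, 0.0]
contact_force: [0.1, -1.1, -1.1]
opening: 0.322
finger_force: 66.4
```

Run:
```python
from h import *
go(.637,-.140,.070,1.516); s=snap("wrist","w9");held(s,.0945+.028)
t=snap("side","d9"); a=proj(t,[.637,-.140,.05]).astype(int); print(a)
x0,y0=a-[80,90]
cv2.imwrite("pics/c9.png",np.hstack([s["frame"][100:480,150:500],cv2.resize(t["frame"][y0:y0+152,x0:x0+160],(400,380),interpolation=cv2.INTER_CUBIC)])[:,:,::-1])
```

```text
t12.4 at [ 0.6385 -0.1413  0.0962] closing 1.517 q7 1.80 shift [ 1.6  1.2 26.2] roll 0.001
held x -22.1 20.3 y -13.9 15.4
[304 223]
```

View pics/c9.png

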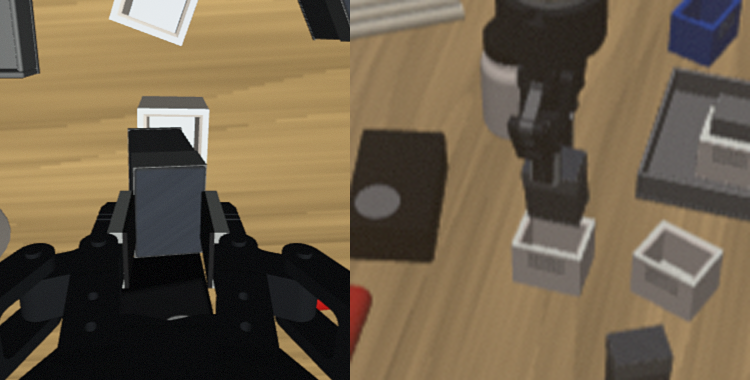

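The held block got tilted about 5° in the pads after touching the rim (fast descent lag). I'll set it flat on the free table spot and regrasp.

Call:
{"method": "step_arm", "body": {
  "linear": [
    [0,0,-30],
    [0,40,0],
    [0,50,0],
    [0,30,0],
    [0,0,0],
    [0,0,40],
    [0,0,25],
    [0,0,15],
    [0,0,8],
    [0,0,6],
    [0,0,4],
    [0,0,0]
  ],
  "roll": [0,0,0,0,0,0,0,0,0,0,0,0],
  "grip": [15,15,15,15,15,15,15,15,15,15,15,15]
}}

```text
time_s: 14.05
tool_pos: [0.649, -0.0216, 0.034]
eef_rot: [0.005, 0.028, 1.0, 0.001]
contact_force: [-8.7, 1.7, 45.3]
opening: 0.321
finger_force: 73.4
```

Call:
{"method": "step_arm", "body": {
  "linear": [
    [0,0,-7],
    [0,0,0],
    [0,0,0],
    [0,0,0],
    [0,0,-20],
    [0,0,-45],
    [0,0,0],
    [0,0,0]
  ],
  "roll": [0,0,0,0,0,0,0,0],
  "grip": [15,15,60,60,60,60,60,60]
}}

```text
time_s: 15.05
tool_pos: [0.6439, -0.0215, 0.0985]
eef_rot: [-0.0, 0.027, 1.0, 0.0]
contact_force: [0.3, 0.2, 0.0]
opening: 0.703
finger_force: 0.0
```

Run:
```python
from h import *
s=snap("wrist","w10"); blk(s,(200,0,440,479)); hold(s,(0,0,210,330)); go(.637,-.0208,.036,1.516)
```

```text
px [306. 256.] c [640.1 -28.4] LxW 40.0 28.3 closing(short) 1.526
px [288.  91.] c [548.4 -31.8] LxW 40.9 28.9 closing(short) 1.999
px [135. 250.] c [ 636.8 -138.9] LxW 56.1 44.3 closing(short) 1.504
px [97. 83.] c [ 537.2 -140. ] LxW 56.2 44.1 closing(short) 1.174
t15.1 at [ 0.6434 -0.0214  0.0979] closing 1.516 q7 1.61 shift [ 6.4  0.3 61.9] roll 0.000
```

Call:
{"method": "step_arm", "body": {
  "linear": [
    [3,-7,20],
    [0,0,28],
    [0,0,14],
    [0,0,6],
    [0,0,0],
    [0,0,0],
    [0,0,0],
    [0,0,0],
    [0,0,0],
    [0,0,-40],
    [0,0,-50],
    [0,0,0]
  ],
  "roll": [-0.01,0,0,0,0,0,0,0,0,0,0,0],
  "grip": [60,60,60,60,60,60,15,15,15,15,15,15]
}}

```text
time_s: 16.6
tool_pos: [0.6436, -0.0286, 0.1252]
eef_rot: [0.004, 0.023, 1.0, 0.0]
contact_force: [-0.1, -0.9, -2.0]
opening: 0.326
finger_force: 59.7
```

Run:
```python
from h import *
s=snap("wrist","w11"); z=tool()[1][2]; held(s,z+.033); hold(s,(0,0,210,330)); go(.6365,-.1394,z,1.512)
```

```text
held x -20.7 19.7 y -14.0 14.6
px [163. 236.] c [ 636.8 -138.7] LxW 56.3 44.5 closing(short) 1.503
px [134.  86.] c [ 537.2 -139.8] LxW 56.3 44.3 closing(short) 1.174
t16.6 at [ 0.642  -0.0284  0.1228] closing 1.526 q7 1.62 shift [   0.5 -111.1   -0. ] roll 0.014
```

Call:
{"method": "step_arm", "body": {
  "linear": [
    [1,-30,0],
    [0,-40,0],
    [0,-30,0],
    [0,-11,0],
    [0,0,20],
    [0,0,15],
    [0,0,5],
    [0,0,0],
    [0,0,0],
    [0,0,0]
  ],
  "roll": [0.01,0.013,0,0,0,0,0,0,0,0],
  "grip": [15,15,15,15,15,15,15,15,15,15]
}}

```text
time_s: 17.9
tool_pos: [0.6339, -0.1392, 0.0816]
eef_rot: [0.001, 0.034, 0.999, -0.0]
contact_force: [0.3, -0.2, -0.7]
opening: 0.326
finger_force: 59.7
```

Run:
```python
from h import *
go(.6363,-.1391,.080,1.503); print(get_obs()["contact_force"])
s=snap("wrist","w12"); held(s,tool()[1][2]+.0315); go(.6363,-.1391,.080,1.503)
```

```text
t17.9 at [ 0.6339 -0.1392  0.0816] closing 1.503 q7 1.79 shift [-2.4  0.3  1.6] roll -0.000
[ 0.30254395 -0.20763742 -0.66562362]
held x -18.6 21.4 y -13.8 14.7
t17.9 at [ 0.6338 -0.1392  0.0816] closing 1.503 q7 1.79 shift [-2.4  0.3  1.6] roll -0.000
```

Call:
{"method": "step_arm", "body": {
  "linear": [
    [-4,0,0],
    [0,0,0],
    [0,0,0],
    [0,0,4],
    [0,0,4],
    [0,0,4],
    [0,0,3],
    [0,0,3],
    [0,0,0]
  ],
  "roll": [0,0,0,0,0,0,0,0,0],
  "grip": [15,15,15,15,15,15,15,15,15]
}}

```text
time_s: 19.08
tool_pos: [0.6373, -0.1394, 0.0627]
eef_rot: [-0.0, 0.034, 0.999, 0.0]
contact_force: [0.1, 0.1, -0.9]
opening: 0.325
finger_force: 59.7
```

Call:
{"method": "step_arm", "body": {
  "linear": [
    [0,0,6],
    [0,0,6],
    [0,0,6],
    [0,0,5],
    [0,0,0],
    [0,0,0],
    [0,0,0],
    [0,0,-20],
    [0,0,-40],
    [0,0,-40],
    [0,0,0]
  ],
  "roll": [0,0,0,0,0,0,0,0,0,0,0],
  "grip": [15,15,15,15,15,50,50,50,50,60,60]
}}

```text
time_s: 20.45
tool_pos: [0.6402, -0.1403, 0.1454]
eef_rot: [0.004, 0.034, 0.999, -0.0]
contact_force: [0.7, 0.2, -0.0]
opening: 0.705
finger_force: 0.0
```

Run:
```python
from h import *
s=snap("wrist","w13"); hold(s,(200,100,440,320)); blk(s,(200,0,440,479)); go(.548,-.032,.11,1.985)
hsv=cv2.cvtColor(s["frame"],cv2.COLOR_RGB2HSV)
m=((hsv[...,2]>50)&(hsv[...,2]<95)&(hsv[...,1]>25)&(hsv[...,0]>95)&(hsv[...,0]<120)).astype(np.uint8)
for z in (.062,.067,.075): print(z); rects(s,m>0,z,amin=1500,amax=30000,roi=(250,180,390,300))
```

```text
px [320. 221.] c [ 636.3 -138.3] LxW 55.6 44.5 closing(short) 1.504
px [307. 115.] c [ 550.3 -144.8] LxW 44.6 28.1 closing(short) 2.747
px [318. 235.] c [ 637.4 -139.5] LxW 40.7 28.8 closing(short) 1.510
t20.5 at [ 0.6389 -0.1398  0.1432] closing 1.503 q7 1.78 shift [ 98.2 101.4  32.7] roll -0.482
0.062
px [318. 235.] c [ 637.3 -139.5] LxW 40.9 28.8 closing(short) 1.511
0.067
px [318. 235.] c [ 635.9 -139.4] LxW 40.0 28.2 closing(short) 1.511
0.075
px [318. 235.] c [ 633.5 -139.2] LxW 38.7 27.3 closing(short) 1.511
```

Call:
{"method": "step_arm", "body": {
  "linear": [
    [33,34,0],
    [33,34,0],
    [32,33,0],
    [0,0,20],
    [0,0,20],
    [0,0,10],
    [0,0,0],
    [0,0,0]
  ],
  "roll": [0,0,0,-0.16,-0.16,-0.16,0,0],
  "grip": [60,60,60,60,60,60,60,60]
}}

```text
time_s: 21.5
tool_pos: [0.5467, -0.0321, 0.0903]
eef_rot: [0.0, -0.203, 0.979, 0.0]
contact_force: [0.4, 0.4, 0.3]
opening: 0.699
finger_force: 0.0
```

Run:
```python
from h import *
s=snap("wrist","w14"); blk(s,(230,180,410,330)); go(.5483,-.0318,.030,1.992)
```

```text
px [317. 269.] c [548.7 -31.7] LxW 40.5 28.3 closing(short) 1.999
t21.6 at [ 0.5468 -0.0321  0.0905] closing 1.980 q7 2.01 shift [-1.4 -0.3 60.5] roll -0.012
```

Call:
{"method": "step_arm", "body": {
  "linear": [
    [-2,0,20],
    [0,0,20],
    [0,0,14],
    [0,0,6],
    [0,0,0],
    [0,0,0],
    [0,0,0],
    [0,0,0],
    [0,0,0],
    [0,0,-40],
    [0,0,-50],
    [0,0,0]
  ],
  "roll": [-0.02,0,0,0,0,0,0,0,0,0,0,0],
  "grip": [60,60,60,60,60,60,15,15,15,15,15,15]
}}

```text
time_s: 23.05
tool_pos: [0.5511, -0.0313, 0.1238]
eef_rot: [0.004, -0.214, 0.977, -0.001]
contact_force: [1.0, -0.7, -2.1]
opening: 0.327
finger_force: 60.1
```

Run:
```python
from h import *
go(.5372,-.1399,.080,1.174); o=get_obs(); print(o["opening"],o["finger_force"])
```

```text
t23.1 at [ 0.5511 -0.0313  0.1238] closing 2.003 q7 2.03 shift [ 58.3 -92.7  43.6] roll 0.829
0.32728996430193935 60.13838768005371
```

Call:
{"method": "step_arm", "body": {
  "linear": [
    [20,-33,0],
    [20,-33,0],
    [16,-27,0],
    [0,0,0],
    [0,0,0],
    [0,0,10],
    [0,0,14],
    [0,0,14],
    [0,0,3],
    [0,0,0],
    [0,0,0],
    [0,0,0]
  ],
  "roll": [0,0,0,0.166,0.166,0.166,0.166,0.165,0,0,0,0],
  "grip": [15,15,15,15,15,15,15,15,15,15,15,15]
}}

```text
time_s: 24.55
tool_pos: [0.5367, -0.1393, 0.0795]
eef_rot: [0.0, 0.197, 0.98, 0.0]
contact_force: [0.6, -0.1, -0.4]
opening: 0.326
finger_force: 60.1
```

Run:
```python
from h import *
s=snap("wrist","w15"); held(s,tool()[1][2]+.0315); go(.5372,-.1399,.080,1.174);
```

```text
held x -20.0 20.7 y -13.8 15.0
t24.6 at [ 0.5367 -0.1393  0.0794] closing 1.174 q7 1.55 shift [-0.7 -0.4 -0.6] roll 0.000
```

Call:
{"method": "step_arm", "body": {
  "linear": [
    [-1,-1,0],
    [0,0,0],
    [0,0,0],
    [0,0,4],
    [0,0,4],
    [0,0,4],
    [0,0,3],
    [0,0,3],
    [0,0,0]
  ],
  "roll": [0,0,0,0,0,0,0,0,0],
  "grip": [15,15,15,15,15,15,15,15,15]
}}

```text
time_s: 25.72
tool_pos: [0.5369, -0.1404, 0.0608]
eef_rot: [-0.0, 0.197, 0.98, 0.0]
contact_force: [-0.5, -0.3, -2.1]
opening: 0.332
finger_force: 60.1
```

Call:
{"method": "step_arm", "body": {
  "linear": [
    [0,0,6],
    [0,0,6],
    [0,0,6],
    [0,0,3],
    [0,0,0],
    [0,0,0],
    [0,0,0],
    [0,0,-20],
    [0,0,-40],
    [0,40,-40],
    [0,30,-40],
    [0,0,0]
  ],
  "roll": [0,0,0,0,0,0,0,0,0,-0.165,-0.165,0],
  "grip": [15,15,15,15,15,50,50,50,50,60,60,60]
}}

```text
time_s: 27.22
tool_pos: [0.5622, -0.0716, 0.1833]
eef_rot: [0.003, 0.031, 1.0, 0.001]
contact_force: [-0.2, -0.6, -1.2]
opening: 0.703
finger_force: 0.0
```

Run:
```python
from h import *
s=snap("wrist","w16"); print("H");hold(s,(100,0,440,340)); print("B");blk(s,(60,0,600,400)); go(.43,-.01,.11)
cv2.imwrite("pics/c16.png",cv2.resize(s["frame"],(480,360))[:,:,::-1])
```

```text
H
px [259. 293.] c [ 637.2 -138.4] LxW 55.0 44.1 closing(short) 1.510
px [248. 190.] c [ 537.6 -139.8] LxW 56.3 44.3 closing(short) 1.175
px [226.  47.] c [ 422.9 -132.8] LxW 55.9 44.1 closing(short) 1.869
B
px [229. 201.] c [ 537.2 -141.7] LxW 41.2 29.0 closing(short) 1.173
px [394.  34.] c [425.1  -8.2] LxW 40.7 28.6 closing(short) 2.453
t27.3 at [ 0.5605 -0.0734  0.1814] closing 1.505 q7 1.66 shift [134.6  54.7  71. ]
```

View pics/c16.png

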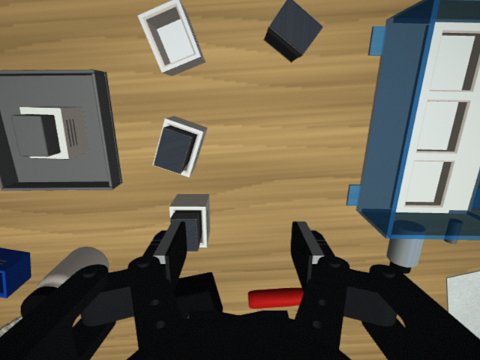

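Blocks sit in holders at (180,145) and (190,225) of this half-size view; third block at (293,30), its holder at (170,35).

Call:
{"method": "step_arm", "body": {
  "linear": [
    [35,14,0],
    [35,14,0],
    [35,14,0],
    [34,14,0],
    [0,0,25],
    [0,0,25],
    [0,0,25],
    [0,0,15],
    [0,0,0],
    [0,0,0]
  ],
  "roll": [0,0,0,0,0.16,0.16,0.16,0.14,0,0],
  "grip": [68,68,68,68,68,68,68,68,68,68]
}}

```text
time_s: 28.52
tool_pos: [0.4242, -0.0098, 0.0901]
eef_rot: [-0.0, 0.336, 0.942, -0.0]
contact_force: [-0.2, 0.1, 0.2]
opening: 0.796
finger_force: 0.0
```

Run:
```python
from h import *
s=snap("wrist","w17"); blk(s,(220,180,420,340)); go(.4251,-.0082,.030,.882)
```

```text
px [321. 267.] c [425.5  -8.2] LxW 40.9 27.8 closing(short) 2.458
t28.6 at [ 0.4246 -0.0096  0.0903] closing 0.885 q7 0.94 shift [ 0.5  1.4 60.3] roll 0.003
```

Call:
{"method": "step_arm", "body": {
  "linear": [
    [0,2,20],
    [0,0,20],
    [0,0,14],
    [0,0,6],
    [0,0,0],
    [0,0,0],
    [0,0,0],
    [0,0,0],
    [0,0,0],
    [0,0,-40],
    [0,0,-50],
    [0,0,0]
  ],
  "roll": [0,0,0,0,0,0,0,0,0,0,0,0],
  "grip": [68,68,68,68,68,68,15,15,15,15,15,15]
}}

```text
time_s: 30.08
tool_pos: [0.4281, -0.0074, 0.1231]
eef_rot: [0.003, 0.337, 0.942, 0.002]
contact_force: [1.2, 0.4, -2.0]
opening: 0.469
finger_force: 62.1
```

Run:
```python
from h import *
go(.4229,-.1328,.081,.298); o=get_obs(); print(o["opening"],o["finger_force"])
```

```text
t30.1 at [ 0.4281 -0.0074  0.1231] closing 0.884 q7 0.91 shift [ -75.3 -100.4   41.8] roll 0.586
0.46907567478309165 62.08935856819153
```

Call:
{"method": "step_arm", "body": {
  "linear": [
    [-26,-33,0],
    [-26,-33,0],
    [-25,-32,0],
    [0,0,0],
    [0,0,8],
    [0,0,14],
    [0,0,14],
    [0,0,3],
    [0,0,0],
    [0,0,0],
    [0,0,0]
  ],
  "roll": [0,0,0,0.15,0.15,0.15,0.136,0,0,0,0],
  "grip": [15,15,15,15,15,15,15,15,15,15,15]
}}

```text
time_s: 31.45
tool_pos: [0.4234, -0.1323, 0.0814]
eef_rot: [0.0, 0.594, 0.804, 0.0]
contact_force: [0.5, 0.8, -1.4]
opening: 0.471
finger_force: 62.0
```

Run:
```python
from h import *
s=snap("wrist","w18"); held(s,tool()[1][2]+.0315); go(.4229,-.1328,.080,.298); hold(s,(0,0,639,400))
```

```text
held x -14.7 14.4 y -19.9 20.7
t31.5 at [ 0.4234 -0.1323  0.0813] closing 0.299 q7 0.77 shift [-0.3 -0.6  1.3] roll 0.001
px [601. 349.] c [ 621.8 -137.5] LxW 44.0 24.0 closing(short) 3.075
px [484. 307.] c [ 538.1 -139.7] LxW 56.2 44.2 closing(short) 1.172
px [317. 240.] c [ 420.6 -123.9] LxW 56.5 25.0 closing(short) 1.872
```

Call:
{"method": "step_arm", "body": {
  "linear": [
    [0,-1,0],
    [0,0,0],
    [0,0,0],
    [0,0,4],
    [0,0,4],
    [0,0,4],
    [0,0,4],
    [0,0,4],
    [0,0,0]
  ],
  "roll": [0,0,0,0,0,0,0,0,0],
  "grip": [15,15,15,15,15,15,15,15,15]
}}

```text
time_s: 32.62
tool_pos: [0.4218, -0.1325, 0.0607]
eef_rot: [-0.0, 0.594, 0.804, -0.0]
contact_force: [-0.0, 0.1, -0.1]
opening: 0.47
finger_force: 62.0
```

Call:
{"method": "step_arm", "body": {
  "linear": [
    [0,0,6],
    [0,0,6],
    [0,0,6],
    [0,0,3],
    [0,0,0],
    [0,0,0],
    [0,0,0],
    [0,0,-20],
    [0,0,-40],
    [0,0,-40],
    [0,0,-20],
    [0,0,0]
  ],
  "roll": [0,0,0,0,0,0,0,0,0,-0.17,-0.17,-0.17],
  "grip": [15,15,15,15,15,65,65,65,65,70,70,70]
}}

```text
time_s: 34.12
tool_pos: [0.4234, -0.1327, 0.1619]
eef_rot: [0.002, 0.37, 0.929, 0.001]
contact_force: [-0.4, 0.2, -0.5]
opening: 0.821
finger_force: 0.0
```

Call:
{"method": "step_arm", "body": {
  "linear": [
    [0,0,0],
    [0,0,0],
    [0,0,0],
    [0,0,0],
    [0,0,0],
    [0,0,0],
    [0,0,0],
    [0,0,0]
  ],
  "roll": [-0.18,-0.18,-0.18,-0.18,-0.18,-0.16,0,0],
  "grip": [70,70,70,70,70,70,70,70]
}}

```text
time_s: 35.12
tool_pos: [0.4221, -0.1326, 0.1601]
eef_rot: [0.0, -0.146, 0.989, 0.0]
contact_force: [-0.1, 1.0, 0.5]
opening: 0.82
finger_force: 0.0
```

Run:
```python
from h import *
s=snap("wrist","w19"); hold(s,(0,0,639,400)); blk(s,(0,0,639,400)); go(.423,-.133,.013,1.869)
cv2.imwrite("pics/c19.png",cv2.resize(s["frame"],(480,360))[:,:,::-1])
```

```text
px [617. 383.] c [485.7 178. ] LxW 51.0 45.2 closing(short) 0.780
px [614. 348.] c [451.4 155.2] LxW 49.4 12.0 closing(short) 1.495
px [275. 333.] c [ 537.9 -139. ] LxW 55.6 43.9 closing(short) 1.171
px [126. 271.] c [ 513.9 -284.3] LxW 56.0 43.6 closing(short) 1.485
px [318. 222.] c [ 422.8 -132.4] LxW 55.4 44.2 closing(short) 1.865
px [593. 326.] c [443.1 100.8] LxW 78.7 76.7 closing(short) 1.491
px [318. 235.] c [ 422.2 -132.2] LxW 40.6 28.9 closing(short) 1.865
t35.2 at [ 0.4221 -0.1326  0.1601] closing 1.865 q7 2.14 shift [ -0.7  -0.7 147.1] roll -0.004
```

View pics/c19.png

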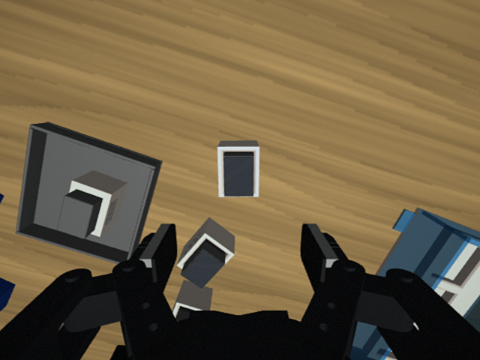

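All three blocks are home in their holders ((238,170), (205,255), (192,300) here). Now grasp holder c and measure the bays from the first overview.

Call:
{"method": "step_arm", "body": {
  "linear": [
    [-1,0,40],
    [0,0,40],
    [0,0,30],
    [0,0,20],
    [0,0,10],
    [0,0,0],
    [0,0,0],
    [0,0,0],
    [0,0,0],
    [0,0,0],
    [0,0,-10],
    [0,0,0]
  ],
  "roll": [0,0,0,0,0,0,0,0,0,0,0,0],
  "grip": [70,70,70,70,70,70,70,20,20,20,20,20]
}}

```text
time_s: 36.67
tool_pos: [0.4236, -0.1323, 0.0308]
eef_rot: [0.001, -0.148, 0.989, -0.0]
contact_force: [0.9, 0.3, -2.5]
opening: 0.455
finger_force: 60.4
```

Run:
```python
from h import *
s=pickle.load(open("w1.pkl","rb")); g=cv2.cvtColor(s["frame"],cv2.COLOR_RGB2GRAY)
m=(g<206).astype(np.uint8); m=cv2.morphologyEx(m,cv2.MORPH_CLOSE,np.ones((5,5)))
for roi in [(285,38,350,107),(285,108,350,170)]: rects(s,m>0,.021,roi=roi)
u=pickle.load(open("w5.pkl","rb")); g=cv2.cvtColor(u["frame"],cv2.COLOR_RGB2GRAY)
cv2.imwrite("pics/c20.png",np.hstack([cv2.resize(s["frame"][30:240,280:360],(305,800))[:600],cv2.resize(u["frame"][0:240,500:640],(350,600))])[:,:,::-1])
```

```text
px [318.  72.] c [462.9 181.2] LxW 63.3 52.5 closing(short) 1.498
px [318. 139.] c [534.7 175.8] LxW 63.1 51.5 closing(short) 1.498
```

View pics/c20.png

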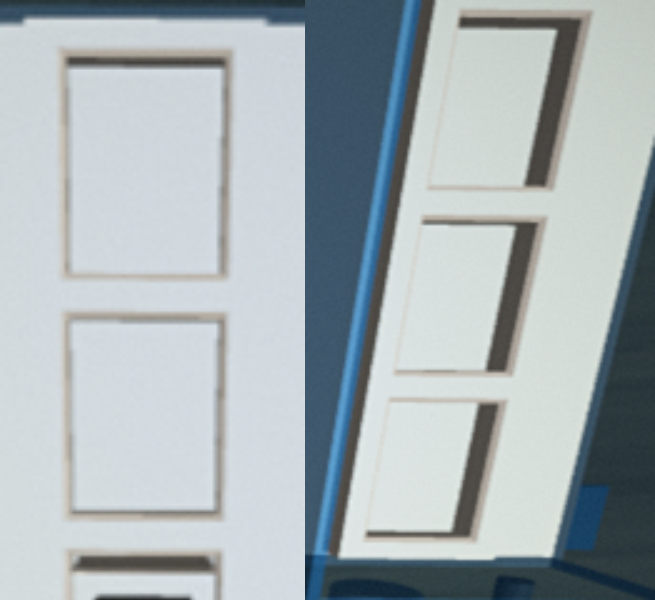

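Call:
{"method": "step_arm", "body": {
  "linear": [
    [0,0,-25],
    [0,0,-40],
    [0,0,-40],
    [0,0,-30],
    [0,0,0],
    [0,0,0]
  ],
  "roll": [0,0,0,0,0,0],
  "grip": [20,20,20,20,20,20]
}}

```text
time_s: 37.42
tool_pos: [0.4226, -0.132, 0.1642]
eef_rot: [-0.0, -0.148, 0.989, 0.0]
contact_force: [0.0, 0.5, -1.7]
opening: 0.447
finger_force: 60.6
```

```bash
cat >> h.py <<'E'
def heldh(s,z):
    """held holder rim relative to TCP along tool x,y (mm), z = rim height"""
    hsv=cv2.cvtColor(s["frame"],cv2.COLOR_RGB2HSV)
    m=((hsv[...,1]<40)&(hsv[...,2]>190)).astype(np.uint8); m[:150]=0; m[:,:240]=0; m[:,400:]=0
    c=max(cv2.findContours(m,cv2.RETR_EXTERNAL,cv2.CHAIN_APPROX_NONE)[0],key=cv2.contourArea)
    o,p,R=tool(); P=np.array([R.T@(ray(s,q,z)-p) for q in c[:,0].astype(float)])*1000
    print("holder x",P[:,0].min().round(1),P[:,0].max().round(1),"y",P[:,1].min().round(1),P[:,1].max().round(1))
E
python3 - <<'E'
from h import *
s=snap("wrist","w21"); z=tool()[1][2]; held(s,z-.020+.067); heldh(s,z-.020+.045); o=get_obs(); print(o["opening"],o["finger_force"]); go(.6065,.1704,.16,1.496)
t=snap("side","d21"); a=proj(t,tool()[1]).astype(int); x0,y0=a-[80,90]
cv2.imwrite("pics/c21.png",np.hstack([s["frame"][100:480,150:500],cv2.resize(t["frame"][y0:y0+152,x0:x0+160],(400,380),interpolation=cv2.INTER_CUBIC)])[:,:,::-1])
E
```

```text
held x -17.8 22.5 y -13.9 14.8
holder x -26.7 29.1 y -21.8 22.3
0.45232199413715596 60.58165669441223
t37.5 at [ 0.4223 -0.132   0.1639] closing 1.868 q7 2.14 shift [-264.7  235.1    3.7] roll 0.372
```

View pics/c21.png

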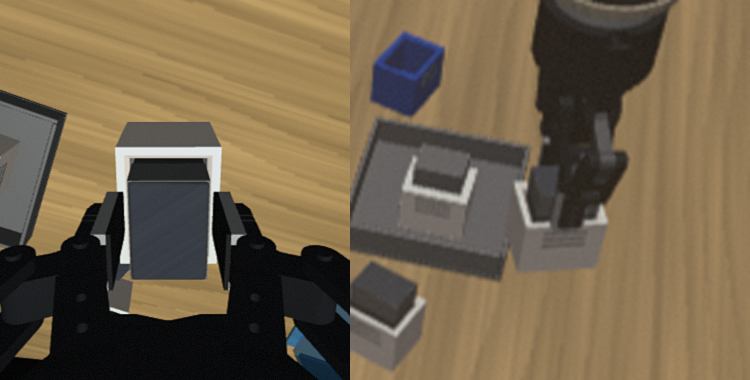

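Call:
{"method": "step_arm", "body": {
  "linear": [
    [-33,29,0],
    [-33,29,0],
    [-33,29,0],
    [-33,29,0],
    [-33,29,0],
    [-33,29,0],
    [-33,30,0],
    [-33,31,0],
    [0,0,0],
    [0,0,0],
    [0,0,0],
    [0,0,0]
  ],
  "roll": [0,0,0,0,0,0,0,0,0.12,0.12,0.132,0],
  "grip": [20,20,20,20,20,20,20,20,20,20,20,20]
}}

```text
time_s: 39.02
tool_pos: [0.6061, 0.1696, 0.1635]
eef_rot: [-0.001, 0.037, 0.999, -0.001]
contact_force: [0.3, -0.3, -0.9]
opening: 0.447
finger_force: 60.8
```

```bash
cat >> h.py <<'E'
def bays(s,z=.021):
    g=cv2.cvtColor(s["frame"],cv2.COLOR_RGB2GRAY); k=np.zeros_like(g); c=[proj(s,[x,y,.021]) for x,y in ((.4375,.2155),(.4325,.1490),(.635,.1335),(.640,.2000))]
    cv2.fillPoly(k,[np.array(c,np.int32)],255)
    m=cv2.morphologyEx(((g<206)&(k>0)).astype(np.uint8),cv2.MORPH_CLOSE,np.ones((5,5))); rects(s,m>0,z,amin=1000,amax=40000)
E
python3 - <<'E'
from h import *
s=snap("wrist","w22"); z=tool()[1][2]; held(s,z-.020+.067); heldh(s,z-.020+.045); print("bays"); bays(s); go(.6065,.1704,.16,1.496)
E
```

```text
held x -18.8 20.8 y -12.4 16.0
holder x -25.3 68.3 y -31.3 32.4
bays
px [317. 219.] c [602.  168.8] LxW 67.3 53.2 closing(short) 3.069
px [319. 135.] c [535.1 176. ] LxW 62.6 50.2 closing(short) 1.498
px [320.  41.] c [465.5 181.2] LxW 57.8 50.9 closing(short) 1.497
t39.1 at [0.6062 0.1696 0.1637] closing 1.499 q7 1.29 shift [-0.3  0.8  3.7] roll 0.003
```

Call:
{"method": "step_arm", "body": {
  "linear": [
    [-2,1,30],
    [0,0,40],
    [0,0,25],
    [0,0,15],
    [0,0,8],
    [0,0,0],
    [0,0,0],
    [0,0,0]
  ],
  "roll": [0,0,0,0,0,0,0,0],
  "grip": [20,20,20,20,20,20,20,20]
}}

```text
time_s: 40.08
tool_pos: [0.6094, 0.1708, 0.0479]
eef_rot: [0.001, 0.037, 0.999, 0.0]
contact_force: [0.2, -0.8, -1.4]
opening: 0.45
finger_force: 60.8
```

Run:
```python
from h import *
s=snap("wrist","w23"); z=tool()[1][2]; held(s,z-.020+.067); print("bays"); bays(s); go(.6079,.1703,.046,1.496); print(get_obs()["contact_force"])
hsv=cv2.cvtColor(s["frame"],cv2.COLOR_RGB2HSV)
for r in range(150,250,10): print(r,(hsv[r,230:410:6,2]).tolist())
```

```text
held x -26.4 21.7 y -23.4 15.5
bays
px [314. 286.] c [619.  167.9] LxW 66.9 36.0 closing(short) 3.068
px [317. 229.] c [586.2 172.7] LxW 59.2 20.7 closing(short) 3.068
px [315. 128.] c [535.  175.8] LxW 63.2 51.2 closing(short) 1.497
t40.1 at [0.6093 0.1708 0.0477] closing 1.496 q7 1.32 shift [ 1.3 -0.6  1.7] roll 0.000
[-0.36115135 -0.4449003  -1.28029356]
150 [226, 227, 227, 228, 227, 227, 220, 102, 228, 229, 229, 229, 229, 228, 229, 229, 230, 230, 230, 230, 230, 232, 179, 230, 231, 229, 229, 229, 229, 229]
160 [227, 226, 227, 227, 226, 227, 226, 116, 227, 228, 229, 228, 229, 229, 229, 230, 229, 229, 228, 228, 228, 234, 179, 231, 230, 231, 230, 231, 230, 230]
170 [227, 227, 227, 228, 226, 227, 228, 133, 228, 228, 227, 228, 229, 227, 229, 229, 229, 230, 229, 229, 230, 236, 180, 231, 230, 231, 230, 229, 229, 229]
180 [228, 227, 225, 228, 226, 227, 228, 155, 228, 227, 228, 227, 228, 228, 228, 229, 229, 229, 228, 229, 230, 234, 180, 230, 231, 231, 230, 228, 229, 229]
190 [227, 226, 228, 227, 228, 227, 228, 193, 180, 181, 180, 182, 179, 180, 181, 183, 161, 161, 161, 161, 159, 160, 175, 230, 231, 230, 230, 229, 229, 231]
200 [228, 227, 227, 227, 227, 226, 227, 228, 228, 228, 227, 228, 227, 227, 228, 229, 228, 229, 228, 230, 229, 229, 230, 230, 231, 230, 229, 229, 229, 229]
210 [226, 227, 226, 227, 228, 227, 227, 225, 222, 219, 222, 226, 221, 223, 224, 225, 225, 226, 225, 227, 229, 228, 229, 230, 230, 230, 229, 229, 228, 229]
220 [227, 227, 227, 227, 227, 227, 228, 217, 229, 227, 229, 229, 231, 230, 228, 229, 228, 229, 231, 229, 230, 115, 200, 230, 230, 228, 228, 229, 229, 228]
230 [225, 226, 226, 227, 228, 227, 228, 199, 86, 88, 88, 88, 89, 90, 88, 88, 88, 86, 84, 87, 88, 86, 86, 229, 228, 229, 229, 229, 227, 228]
240 [226, 227, 226, 226, 228, 227, 233, 88, 87, 87, 90, 85, 85, 87, 88, 87, 85, 84, 87, 86, 87, 88, 86, 185, 228, 227, 228, 228, 228, 228]
```

```bash
cat >> h.py <<'E'
def front(s,zb,r=(160,300)):
    """bottom front edge of the held holder (dark face towards the camera), its height zb -> implied holder centre"""
    v=cv2.cvtColor(s["frame"],cv2.COLOR_RGB2HSV)[...,2]; m=((v>60)&(v<120)).astype(np.uint8); m[:r[0]]=0; m[r[1]:]=0; m[:,:230]=0; m[:,410:]=0
    rows=[q for q in range(*r) if m[q,285:350].mean()>.8]; r0=rows[0]; c=np.where(m[r0+3])[0]
    L,Rr=ray(s,(c.min(),r0),zb),ray(s,(c.max()+1,r0),zb); d=(Rr-L)[:2]; n=np.array([-d[1],d[0]])/np.linalg.norm(d); mid=(L+Rr)[:2]/2
    if n[0]<0: n=-n
    print("row",r0,"cols",c.min(),c.max(),"width",np.round(np.linalg.norm(d)*1000,1),"centre",np.round((mid+n*.028)*1000,1))
E
python3 - <<'E'
from h import *
s=pickle.load(open("w23.pkl","rb")); front(s,.0277)
E
```

```text
Traceback (most recent call last):
  File "h.py", line 64, in front
    L,Rr=ray(s,(c.min(),r0),zb),ray(s,(c.max()+1,r0),zb); d=(Rr-L)[:2]; n=np.array([-d[1],d[0]])/np.linalg.norm(d); mid=(L+Rr)[:2]/2
                ~~~~~^^
ValueError: zero-size array to reduction operation minimum which has no identity
```

```bash
sed -i 's/r0=rows\[0\]; c=/r0=next(q for q in rows if q+4 in rows and q+2 in rows); c=/' h.py
python3 - <<'E'
from h import *
s=pickle.load(open("w23.pkl","rb")); front(s,.0277); v=cv2.cvtColor(s["frame"],cv2.COLOR_RGB2HSV)[...,2]
print([(r,int(v[r,320])) for r in range(205,232)])
E
```

```text
row 222 cols 275 360 width 45.8 centre [608.3 171.3]
[(205, 228), (206, 228), (207, 228), (208, 228), (209, 229), (210, 225), (211, 200), (212, 193), (213, 198), (214, 229), (215, 229), (216, 228), (217, 227), (218, 228), (219, 230), (220, 229), (221, 188), (222, 89), (223, 81), (224, 85), (225, 85), (226, 89), (227, 88), (228, 89), (229, 87), (230, 88), (231, 85)]
```

Call:
{"method": "step_arm", "body": {
  "linear": [
    [1.5,-0.7,0],
    [0,0,0],
    [0,0,0],
    [0,0,4],
    [0,0,4],
    [0,0,4],
    [0,0,4],
    [0,0,0]
  ],
  "roll": [0,0,0,0,0,0,0,0],
  "grip": [20,20,20,20,20,20,20,20]
}}

```text
time_s: 41.12
tool_pos: [0.607, 0.1699, 0.0305]
eef_rot: [-0.0, 0.037, 0.999, -0.0]
contact_force: [-0.6, 0.4, -1.8]
opening: 0.454
finger_force: 60.8
```

Call:
{"method": "step_arm", "body": {
  "linear": [
    [0,0,3],
    [0,0,2],
    [0,0,0],
    [0,0,0],
    [0,0,0],
    [0,0,0],
    [0,0,-20],
    [0,0,-40],
    [0,0,-45],
    [0,0,-25],
    [0,0,0]
  ],
  "roll": [0,0,0,0,0,0,0,0,0,0,0],
  "grip": [20,20,20,62,62,62,62,62,62,62,62]
}}

```text
time_s: 42.5
tool_pos: [0.6087, 0.1704, 0.1582]
eef_rot: [0.002, 0.037, 0.999, 0.001]
contact_force: [-0.2, -0.3, -1.2]
opening: 0.725
finger_force: 0.0
```

Run:
```python
from h import *
s=snap("wrist","w24"); hsv=cv2.cvtColor(s["frame"],cv2.COLOR_RGB2HSV)
m=((hsv[...,2]>50)&(hsv[...,2]<95)&(hsv[...,1]>25)&(hsv[...,0]>95)&(hsv[...,0]<120)).astype(np.uint8)
rects(s,cv2.morphologyEx(m,cv2.MORPH_OPEN,np.ones((3,3)))>0,.073,amin=1500,amax=8000,roi=(250,150,390,330))
front(s,.021,(100,300)); go(.5372,-.140,.16,1.174)
```

```text
px [318. 236.] c [607.8 171.5] LxW 41.9 28.2 closing(short) 1.506
row 187 cols 230 409 width 152.1 centre [606.3 172.9]
t42.5 at [0.6076 0.1702 0.1565] closing 1.496 q7 1.29 shift [  47.  -314.6   -3.8] roll 0.322
```

Call:
{"method": "step_arm", "body": {
  "linear": [
    [6,-39,0],
    [6,-39,0],
    [6,-39,0],
    [6,-39,0],
    [6,-39,0],
    [6,-40,0],
    [6,-40,0],
    [5,-40,0],
    [0,0,0],
    [0,0,0],
    [0,0,0],
    [0,0,0]
  ],
  "roll": [0,0,0,0,0,0,0,0,0.16,0.162,0,0],
  "grip": [70,70,70,70,70,70,70,70,70,70,70,70]
}}

```text
time_s: 44.05
tool_pos: [0.5364, -0.1403, 0.1553]
eef_rot: [-0.001, 0.195, 0.981, -0.0]
contact_force: [0.3, 0.2, -0.0]
opening: 0.819
finger_force: 0.0
```

Run:
```python
from h import *
s=snap("wrist","w25"); hold(s,(100,0,639,400)); blk(s,(200,0,639,400)); go(.5378,-.1395,.020,1.174)
```

```text
px [364. 326.] c [ 637.1 -138.4] LxW 55.9 44.1 closing(short) 1.504
px [150. 258.] c [ 511.9 -285.2] LxW 56.1 43.6 closing(short) 1.484
px [320. 224.] c [ 537.6 -139.5] LxW 55.9 44.4 closing(short) 1.167
px [317. 238.] c [ 537.7 -140.6] LxW 41.1 28.5 closing(short) 1.169
px [609. 130.] c [539.1  77.5] LxW 166.9 36.1 closing(short) 1.495
t44.1 at [ 0.5366 -0.1403  0.1555] closing 1.177 q7 1.54 shift [ -0.9   1.3 135.5] roll 0.003
```

Call:
{"method": "step_arm", "body": {
  "linear": [
    [-1,1,40],
    [0,0,40],
    [0,0,30],
    [0,0,18],
    [0,0,8],
    [0,0,0],
    [0,0,0],
    [0,0,0],
    [0,0,0],
    [0,0,0]
  ],
  "roll": [0.01,0,0,0,0,0,0,0,0,0],
  "grip": [70,70,70,70,70,70,20,20,20,20]
}}

```text
time_s: 45.35
tool_pos: [0.5389, -0.1403, 0.0216]
eef_rot: [0.001, 0.202, 0.979, 0.0]
contact_force: [-2.7, 0.7, 11.5]
opening: 0.451
finger_force: 58.8
```

Call:
{"method": "step_arm", "body": {
  "linear": [
    [0,0,-20],
    [0,0,-40],
    [0,0,-40],
    [0,0,-40],
    [0,0,0],
    [0,0,0]
  ],
  "roll": [0,0,0,0,0,0],
  "grip": [20,20,20,20,20,20]
}}

```text
time_s: 46.1
tool_pos: [0.5378, -0.1397, 0.1598]
eef_rot: [-0.0, 0.202, 0.979, 0.0]
contact_force: [-0.5, 0.3, -1.4]
opening: 0.337
finger_force: 61.1
```

Run:
```python
from h import *
s=snap("wrist","w26"); z=tool()[1][2]; held(s,z-.020+.067); heldh(s,z-.020+.045); go(.535,.176,.16,1.496)
```

```text
held x -12.4 26.4 y -13.2 13.8
holder x 34.7 51.9 y -9.4 13.0
t46.1 at [ 0.5374 -0.1397  0.1592] closing 1.164 q7 1.53 shift [127.1 289.   -0.7] roll -0.332
```

Run:
```python
from h import *
s=pickle.load(open("w26.pkl","rb")); print("rims z.045");hold(s,(0,0,639,420)); print("blocks .062"); blk(s,(0,0,639,430))
o=get_obs(); print(o["opening"],o["finger_force"],o["contact_force"])
v=cv2.cvtColor(s["frame"],cv2.COLOR_RGB2HSV)
print("bright rows col318:",[(r,int(v[r,318,2]),int(v[r,318,1])) for r in range(100,400,8)])
t=snap("side","d26"); p=tool()[1]
for dz in (.045,.02,0,-.02,-.04,-.06): q=proj(t,p+[0,.02,dz]).astype(int); print(dz,q,t["frame"][q[1],q[0]-15:q[0]+16:10].tolist())
print("side rims"); hold(t,(250,190,450,290))
```

```text
rims z.045
px [151. 258.] c [ 512.  -285.2] LxW 56.1 44.0 closing(short) 1.486
px [321. 212.] c [ 526.6 -131.6] LxW 44.5 34.3 closing(short) 2.745
blocks .062
px [ 46. 352.] c [ 544.1 -388.1] LxW 70.7 61.8 closing(short) 0.360
px [318. 319.] c [ 605.8 -169. ] LxW 85.9 59.8 closing(short) 1.165
0.3388012415581744 61.14120097896375 [-0.40755373  0.03315133 -1.27661968]
bright rows col318: [(100, 174, 116), (108, 171, 119), (116, 164, 118), (124, 176, 120), (132, 181, 118), (140, 167, 118), (148, 164, 117), (156, 161, 119), (164, 161, 122), (172, 170, 120), (180, 170, 120), (188, 95, 27), (196, 218, 4), (204, 231, 7), (212, 230, 6), (220, 230, 7), (228, 230, 4), (236, 24, 32), (244, 28, 9), (252, 27, 38), (260, 40, 13), (268, 39, 7), (276, 72, 35), (284, 71, 54), (292, 69, 48), (300, 71, 47), (308, 70, 44), (316, 69, 37), (324, 69, 44), (332, 68, 45), (340, 70, 44), (348, 67, 42), (356, 61, 33), (364, 66, 50), (372, 160, 118), (380, 157, 120), (388, 150, 119), (396, 146, 122)]
0.045 [358 181] [[145, 121, 87], [44, 39, 32], [67, 65, 66], [64, 63, 61]]
0.02 [357 191] [[119, 104, 87], [54, 50, 46], [65, 60, 58], [49, 44, 39]]
0 [356 199] [[85, 82, 80], [54, 50, 44], [52, 49, 44], [48, 44, 40]]
-0.02 [355 207] [[61, 57, 53], [68, 63, 61], [55, 50, 44], [99, 96, 94]]
-0.04 [355 214] [[144, 120, 85], [92, 81, 68], [65, 61, 58], [65, 61, 58]]
-0.06 [354 222] [[144, 119, 85], [172, 161, 145], [151, 125, 89], [150, 126, 90]]
side rims
```

The gripper slipped off the rim and took only the block out; holder b stays on the table. I'll step back, measure both, and put the block back in.

Call:
{"method": "step_arm", "body": {
  "linear": [
    [-35,0,0],
    [-35,0,0],
    [0,0,0],
    [0,0,0],
    [0,0,0]
  ],
  "roll": [0,0,0,0,0],
  "grip": [20,20,20,20,20]
}}

```text
time_s: 46.82
tool_pos: [0.6014, -0.1673, 0.1596]
eef_rot: [-0.001, 0.202, 0.979, 0.0]
contact_force: [-0.9, 0.3, -1.4]
opening: 0.335
finger_force: 61.1
```

Run:
```python
from h import *
s=snap("wrist","w27"); hold(s,(0,0,639,420)); z=tool()[1][2]
for d in (.036,.041,.047): held(s,z+d)
v=cv2.cvtColor(s["frame"],cv2.COLOR_RGB2HSV); m=((v[...,2]>50)&(v[...,2]<95)&(v[...,1]>25)&(v[...,0]>95)&(v[...,0]<120)).astype(np.uint8); m[:200]=0; m[:,:250]=0; m[:,390:]=0
c=max(cv2.findContours(cv2.morphologyEx(m,cv2.MORPH_OPEN,np.ones((3,3))),0,1)[0],key=cv2.contourArea); print("top hull",cv2.approxPolyDP(cv2.convexHull(c),4,True)[:,0].tolist())
k=(v[...,2]<50).astype(np.uint8); k[:180]=0;k[:,:260]=0;k[:,380:]=0
print("front rows", [(r,(lambda q:(q.min(),q.max()) if len(q) else None)(np.where(k[r])[0])) for r in range(220,300,8)])
go(.5372,-.14,.08,1.17)
```

```text
px [376. 239.] c [ 636.8 -136.7] LxW 55.9 41.4 closing(short) 1.501
px [139. 180.] c [ 510.8 -284.8] LxW 56.4 44.2 closing(short) 1.484
px [322. 135.] c [ 536.3 -135.9] LxW 55.4 44.6 closing(short) 1.165
held x -19.3 22.8 y -14.5 14.9
held x -15.6 24.8 y -13.9 14.3
held x -11.3 27.2 y -13.2 13.6
top hull [[280, 273], [355, 276], [351, 366], [284, 363]]
front rows [(220, None), (228, (np.int64(362), np.int64(377))), (236, (np.int64(296), np.int64(365))), (244, (np.int64(293), np.int64(352))), (252, (np.int64(289), np.int64(353))), (260, (np.int64(284), np.int64(355))), (268, (np.int64(280), np.int64(356))), (276, None), (284, None), (292, None)]
t46.9 at [ 0.6016 -0.1673  0.1598] closing 1.164 q7 1.57 shift [69.9 -0.4 79.9] roll -0.006
```

Call:
{"method": "step_arm", "body": {
  "linear": [
    [34,0,0],
    [34,0,20],
    [0,0,30],
    [0,0,22],
    [0,0,10],
    [0,0,4],
    [0,0,0],
    [0,0,0],
    [0,0,0]
  ],
  "roll": [0,0,0,0,0,0,0,0,0],
  "grip": [20,20,20,20,20,20,20,20,20]
}}

```text
time_s: 48.0
tool_pos: [0.5403, -0.1409, 0.0745]
eef_rot: [0.0, 0.202, 0.979, 0.0]
contact_force: [0.2, 0.8, -2.2]
opening: 0.337
finger_force: 61.1
```

```bash
cat > h2.py <<'E'
from h import *
def bottom(s,zb):
    """front bottom edge of the held block, tool-frame world centre, from dark front face"""
    v=cv2.cvtColor(s["frame"],cv2.COLOR_RGB2HSV)[...,2]; k=(v<50).astype(np.uint8); k[:,:255]=0; k[:,385:]=0; k[:180]=0
    k=cv2.morphologyEx(k,cv2.MORPH_OPEN,np.ones((5,5)))
    rows=[r for r in range(190,300) if k[r,300:336].mean()>.8]; r0=rows[0]
    for r in range(r0,rows[-1],5):
        c=np.where(k[r])[0]; print(r,c.min(),c.max(),end=" | ")
    R=tool()[2]; c=np.where(k[r0+4])[0]
    L,Q=ray(s,(c.min(),r0),zb),ray(s,(c.max()+1,r0),zb); print("\nbottom front edge mid",np.round((L+Q)*500,1),"width",np.linalg.norm(Q-L)*1000,"centre",np.round(((L+Q)/2-R[:,0]*.021)*1000,1))
E
python3 - <<'E'
from h2 import *
s=snap("wrist","w28"); z=tool()[1][2]; bottom(s,z-.021); held(s,z+.041); go(.5388,-.1402,.072,1.165); print(get_obs()["contact_force"]); hold(s,(220,100,420,330))
E
```

```text
234 297 349 | 239 295 351 | 244 293 352 | 249 291 352 | 254 288 353 | 259 284 354 | 264 282 355 | 
bottom front edge mid [ 521.2 -129.    53.4] width 30.855158223070596 centre [ 540.5 -137.3   53.4]
held x -16.2 24.4 y -13.9 14.4
t48.0 at [ 0.5402 -0.1409  0.0744] closing 1.164 q7 1.59 shift [1.6 0.1 2.4] roll -0.001
[-0.70099835 -0.06418362 -1.10985363]
px [329. 235.] c [ 532.8 -134.2] LxW 47.1 44.6 closing(short) 1.165
```

Call:
{"method": "step_arm", "body": {
  "linear": [
    [3.5,0,0],
    [0,0,0],
    [0,0,0],
    [0,0,4],
    [0,0,4],
    [0,0,3],
    [0,0,3],
    [0,0,0]
  ],
  "roll": [0,0,0,0,0,0,0,0],
  "grip": [20,20,20,20,20,20,20,20]
}}

```text
time_s: 49.05
tool_pos: [0.5366, -0.1395, 0.0597]
eef_rot: [-0.0, 0.202, 0.979, -0.0]
contact_force: [0.0, 0.4, -1.2]
opening: 0.337
finger_force: 61.1
```

Run:
```python
from h2 import *
s=snap("wrist","w29"); z=tool()[1][2]; bottom(s,.045); held(s,z+.041); go(.5388,-.1402,.072,1.165); print(get_obs()["contact_force"]); hold(s,(220,100,420,330))
```

```text
235 297 350 | 240 294 352 | 245 292 352 | 250 290 353 | 255 288 353 | 260 284 355 | 265 282 355 | 
bottom front edge mid [ 516.3 -127.1   45. ] width 29.82290493191527 centre [ 535.5 -135.4   45. ]
held x -15.8 24.7 y -13.9 14.3
t49.1 at [ 0.5367 -0.1394  0.0599] closing 1.164 q7 1.59 shift [ -2.2   0.1 -12.1] roll -0.001
[ 0.64653891 -0.03010306 -1.23384775]
px [331. 243.] c [ 527.9 -132.1] LxW 44.5 36.1 closing(short) 2.736
```

Call:
{"method": "step_arm", "body": {
  "linear": [
    [0,0,3],
    [0,0,3],
    [0,0,3],
    [0,0,3],
    [0,0,0]
  ],
  "roll": [0,0,0,0,0],
  "grip": [20,20,20,20,20]
}}

```text
time_s: 49.72
tool_pos: [0.5366, -0.1394, 0.0477]
eef_rot: [-0.0, 0.202, 0.979, -0.0]
contact_force: [0.5, -0.0, -0.6]
opening: 0.335
finger_force: 61.1
```

Call:
{"method": "step_arm", "body": {
  "linear": [
    [0,0,4],
    [0,0,4],
    [0,0,0],
    [0,0,0],
    [0,0,0],
    [0,0,0],
    [0,0,-20],
    [0,0,-40],
    [0,0,-40],
    [0,0,0],
    [0,0,0]
  ],
  "roll": [0,0,0,0,0,0,0,0,0,0,0],
  "grip": [20,20,20,50,60,60,70,70,70,70,70]
}}

```text
time_s: 51.1
tool_pos: [0.5365, -0.1392, 0.1397]
eef_rot: [-0.0, 0.202, 0.979, 0.0]
contact_force: [0.1, -0.3, -0.5]
opening: 0.818
finger_force: 0.0
```

Run:
```python
from h2 import *
s=snap("wrist","w30"); hold(s,(200,0,439,400)); blk(s,(240,0,400,400)); go(.5366,-.1359,.006,1.165)
```

```text
px [366. 335.] c [ 637.1 -138.4] LxW 55.6 44.1 closing(short) 1.499
px [322. 226.] c [ 536.9 -135.8] LxW 54.9 44.2 closing(short) 1.165
px [368. 358.] c [ 639.9 -140. ] LxW 40.9 29.0 closing(short) 1.500
px [324. 241.] c [ 537.8 -134.8] LxW 41.0 28.8 closing(short) 1.172
t51.1 at [ 0.5361 -0.1392  0.1392] closing 1.164 q7 1.54 shift [  0.7   3.2 133.2] roll -0.001
```

Call:
{"method": "step_arm", "body": {
  "linear": [
    [0.5,3,40],
    [0,0,40],
    [0,0,25],
    [0,0,12],
    [0,0,4],
    [0,0,4],
    [0,0,2],
    [0,0,0],
    [0,0,0]
  ],
  "roll": [0,0,0,0,0,0,0,0,0],
  "grip": [70,70,70,70,70,70,70,70,70]
}}

```text
time_s: 52.28
tool_pos: [0.5377, -0.1365, 0.0134]
eef_rot: [0.0, 0.202, 0.979, 0.0]
contact_force: [-0.3, -0.1, 0.5]
opening: 0.82
finger_force: 0.0
```

Run:
```python
from h2 import *
s=snap("side","d31"); o,p,R=tool(); print(p,o["contact_force"])
# dark finger pixels in side view below TCP: intensity down a column at the near finger (+tool y, 35 mm)
for off in (.030,.036,.042,.048,.054):
    print(off,[(int(z*1000),int(s["frame"][tuple(proj(s,np.r_[(p+R[:,1]*off)[:2],z]).astype(int)[::-1])].mean())) for z in np.arange(.0,.09,.006)])
```

```text
[ 0.53772693 -0.13650503  0.01333667] [ 0.6265267  -0.50146905 -0.23155032]
0.03 [(0, 135), (6, 134), (12, 112), (18, 109), (24, 110), (30, 46), (36, 37), (42, 44), (48, 39), (54, 40), (60, 38), (66, 38), (72, 44), (78, 47), (84, 58)]
0.036 [(0, 130), (6, 126), (12, 125), (18, 124), (24, 113), (30, 109), (36, 59), (42, 42), (48, 39), (54, 41), (60, 42), (66, 41), (72, 38), (78, 40), (84, 37)]
0.042 [(0, 123), (6, 122), (12, 123), (18, 123), (24, 122), (30, 113), (36, 110), (42, 99), (48, 46), (54, 39), (60, 41), (66, 38), (72, 39), (78, 39), (84, 39)]
0.048 [(0, 123), (6, 120), (12, 122), (18, 121), (24, 123), (30, 125), (36, 124), (42, 110), (48, 108), (54, 53), (60, 42), (66, 41), (72, 40), (78, 44), (84, 40)]
0.054 [(0, 123), (6, 125), (12, 125), (18, 124), (24, 124), (30, 123), (36, 125), (42, 122), (48, 114), (54, 111), (60, 91), (66, 49), (72, 56), (78, 42), (84, 51)]
```

Call:
{"method": "step_arm", "body": {
  "linear": [
    [0,0.5,3],
    [0,0,2],
    [0,0,2],
    [0,0,0],
    [0,0,0]
  ],
  "roll": [0,0,0,0,0],
  "grip": [70,70,70,70,70]
}}

```text
time_s: 52.95
tool_pos: [0.5377, -0.1361, 0.006]
eef_rot: [-0.0, 0.202, 0.979, -0.0]
contact_force: [0.2, -0.4, -0.1]
opening: 0.814
finger_force: 0.0
```

Free of contact. Close and lift slightly to test the grip.

Call:
{"method": "step_arm", "body": {
  "linear": [
    [0,0,0],
    [0,0,0],
    [0,0,0],
    [0,0,0],
    [0,0,-10],
    [0,0,-10],
    [0,0,-30],
    [0,0,-40],
    [0,0,-40],
    [0,0,-20],
    [0,0,0],
    [0,0,0]
  ],
  "roll": [0,0,0,0,0,0,0,0,0,0,0,0],
  "grip": [20,20,20,20,20,20,20,20,20,20,20,20]
}}

```text
time_s: 54.45
tool_pos: [0.5371, -0.1357, 0.1553]
eef_rot: [-0.001, 0.202, 0.979, 0.0]
contact_force: [-0.1, 0.5, -1.3]
opening: 0.498
finger_force: 61.6
```

Run:
```python
from h2 import *
s=snap("wrist","w32"); z=tool()[1][2]; held(s,z+.061); heldh(s,z-.006+.045); go(.535,.176,.16,1.496); print(get_obs()["finger_force"])
```

```text
held x -18.0 22.6 y -13.1 15.8
holder x -27.7 28.7 y -21.8 22.7
t54.5 at [ 0.5369 -0.1358  0.1549] closing 1.164 q7 1.53 shift [125.1 285.6  -5. ] roll -0.332
61.57279014587402
```

Call:
{"method": "step_arm", "body": {
  "linear": [
    [16,36,0],
    [16,36,0],
    [16,36,0],
    [16,36,0],
    [16,36,0],
    [16,36,0],
    [16,36,0],
    [13,33,0],
    [0,0,20],
    [0,0,20],
    [0,0,0],
    [0,0,0]
  ],
  "roll": [0,0,0,0,0,0,0,0,-0.16,-0.172,0,0],
  "grip": [20,20,20,20,20,20,20,20,20,20,20,20]
}}

```text
time_s: 56.0
tool_pos: [0.5357, 0.1748, 0.116]
eef_rot: [-0.0, 0.04, 0.999, -0.0]
contact_force: [0.5, -0.0, -2.3]
opening: 0.497
finger_force: 61.9
```

Run:
```python
from h2 import *
s=snap("wrist","w33"); z=tool()[1][2]; heldh(s,z+.039); bays(s); go(.5355,.1755,.035,1.496)
```

```text
holder x -26.4 69.0 y -30.0 31.7
px [317. 310.] c [599.5 169.4] LxW 74.6 68.0 closing(short) 1.493
px [317. 229.] c [529.4 174.8] LxW 67.8 51.2 closing(short) 3.064
px [319. 135.] c [464.1 181.5] LxW 59.6 50.5 closing(short) 1.493
t56.0 at [0.536  0.175  0.1164] closing 1.492 q7 1.24 shift [ 0.6  0.4 81.4] roll -0.004
```

Call:
{"method": "step_arm", "body": {
  "linear": [
    [0.5,0.5,25],
    [0,0,28],
    [0,0,16],
    [0,0,9],
    [0,0,4],
    [0,0,0],
    [0,0,0],
    [0,0,0]
  ],
  "roll": [-0.004,0,0,0,0,0,0,0],
  "grip": [20,20,20,20,20,20,20,20]
}}

```text
time_s: 57.05
tool_pos: [0.5355, 0.1758, 0.0345]
eef_rot: [0.0, 0.035, 0.999, 0.0]
contact_force: [0.5, 0.6, -1.5]
opening: 0.498
finger_force: 61.9
```

Run:
```python
from h2 import *
s=snap("wrist","w34"); z=tool()[1][2]; front(s,z-.006,(140,300)); go(.5355,.1755,.03,1.496); bays(s)
```

```text
row 230 cols 272 364 width 46.1 centre [535.1 176.5]
t57.1 at [0.5354 0.1758 0.0344] closing 1.500 q7 1.28 shift [-0.1 -0.3  4.4] roll 0.004
px [320. 354.] c [583.9 170.5] LxW 107.4 67.2 closing(short) 1.494
px [317. 241.] c [514.7 177.7] LxW 62.6 21.8 closing(short) 3.072
px [318. 135.] c [464.8 181.3] LxW 60.1 51.7 closing(short) 1.494
```

Call:
{"method": "step_arm", "body": {
  "linear": [
    [0,-0.3,0],
    [0,0,4],
    [0,0,4],
    [0,0,4],
    [0,0,4],
    [0,0,3],
    [0,0,2],
    [0,0,0]
  ],
  "roll": [0.004,0,0,0,0,0,0,0],
  "grip": [20,20,20,20,20,20,20,20]
}}

```text
time_s: 58.1
tool_pos: [0.5351, 0.1754, 0.0129]
eef_rot: [-0.0, 0.037, 0.999, -0.0]
contact_force: [0.0, 0.4, -1.8]
opening: 0.498
finger_force: 61.9
```

Call:
{"method": "step_arm", "body": {
  "linear": [
    [0,0,1],
    [0,0,0],
    [0,0,0],
    [0,0,0],
    [0,0,-20],
    [0,0,-40],
    [0,0,-45],
    [0,0,-40],
    [0,0,0]
  ],
  "roll": [0,0,0,0,0,0,0,0,0],
  "grip": [20,62,62,62,62,62,62,62,62]
}}

```text
time_s: 59.22
tool_pos: [0.5372, 0.1761, 0.1602]
eef_rot: [0.003, 0.037, 0.999, 0.001]
contact_force: [-0.0, 1.1, -0.2]
opening: 0.723
finger_force: 0.0
```

Run:
```python
from h2 import *
s=snap("wrist","w35"); hsv=cv2.cvtColor(s["frame"],cv2.COLOR_RGB2HSV)
m=((hsv[...,2]>50)&(hsv[...,2]<95)&(hsv[...,1]>25)&(hsv[...,0]>95)&(hsv[...,0]<120)).astype(np.uint8)
rects(s,cv2.morphologyEx(m,cv2.MORPH_OPEN,np.ones((3,3)))>0,.073,amin=1000,amax=8000,roi=(250,150,390,400))
go(.637,-.1384,.16,1.503)
```

```text
px [285. 357.] c [636.8 142. ] LxW 38.3 28.6 closing(short) 3.066
px [318. 322.] c [606.9 171.5] LxW 39.3 28.3 closing(short) 1.495
px [318. 232.] c [533.  177.2] LxW 39.5 28.3 closing(short) 1.496
t59.3 at [0.536  0.1758 0.1583] closing 1.496 q7 1.23 shift [-124.2 -305.7   -1.9] roll -0.007
```

Call:
{"method": "step_arm", "body": {
  "linear": [
    [-15,-38,0],
    [-16,-38,0],
    [-16,-38,0],
    [-16,-38,0],
    [-16,-38,0],
    [-15,-38,0],
    [-15,-38,0],
    [-15,-40,0],
    [0,0,0],
    [0,0,0],
    [0,0,0]
  ],
  "roll": [0,0,0,0,0,0,0,0,-0.007,0,0],
  "grip": [70,70,70,70,70,70,70,70,70,70,70]
}}

```text
time_s: 60.65
tool_pos: [0.6357, -0.1372, 0.1563]
eef_rot: [-0.001, 0.033, 0.999, 0.001]
contact_force: [0.8, -0.9, -0.0]
opening: 0.822
finger_force: 0.0
```

Run:
```python
from h2 import *
s=snap("wrist","w36"); hold(s,(230,100,410,330)); blk(s,(230,100,410,330)); go(.637,-.1384,.006,1.503)
```

```text
px [317. 225.] c [ 636.3 -138.3] LxW 55.6 44.6 closing(short) 1.504
px [314. 239.] c [ 637.6 -139.7] LxW 40.4 28.6 closing(short) 1.511
t60.7 at [ 0.6358 -0.1373  0.1566] closing 1.505 q7 1.82 shift [ -1.3  -1.1 150.6] roll 0.002
```

Call:
{"method": "step_arm", "body": {
  "linear": [
    [-1,-1,40],
    [0,0,40],
    [0,0,35],
    [0,0,20],
    [0,0,10],
    [0,0,5],
    [0,0,0],
    [0,0,0],
    [0,0,0],
    [0,0,0],
    [0,0,0],
    [0,0,0]
  ],
  "roll": [0,0,0,0,0,0,0,0,0,0,0,0],
  "grip": [70,70,70,70,70,70,70,70,20,20,20,20]
}}

```text
time_s: 62.2
tool_pos: [0.6375, -0.1402, 0.0078]
eef_rot: [0.001, 0.034, 0.999, 0.0]
contact_force: [-1.5, -0.2, 5.6]
opening: 0.496
finger_force: 62.1
```

Call:
{"method": "step_arm", "body": {
  "linear": [
    [0,0,-10],
    [0,0,-30],
    [0,0,-40],
    [0,0,-40],
    [0,0,-30],
    [0,0,0],
    [0,0,0]
  ],
  "roll": [0,0,0,0,0,0,0],
  "grip": [20,20,20,20,20,20,20]
}}

```text
time_s: 63.08
tool_pos: [0.6362, -0.1398, 0.1561]
eef_rot: [-0.001, 0.034, 0.999, 0.0]
contact_force: [-0.1, 0.4, -2.2]
opening: 0.498
finger_force: 61.3
```

Run:
```python
from h2 import *
s=snap("wrist","w37"); z=tool()[1][2]; held(s,z+.061); heldh(s,z-.006+.045); go(.463,.1814,.15,1.496); print(get_obs()["finger_force"])
```

```text
held x -17.9 22.7 y -14.5 14.0
holder x -26.5 28.8 y -21.6 22.5
t63.1 at [ 0.6359 -0.1397  0.1556] closing 1.503 q7 1.82 shift [194.3 308.7   6.2] roll 0.007
61.26631021499634
```

Call:
{"method": "step_arm", "body": {
  "linear": [
    [21,34,0],
    [21,34,0],
    [21,34,0],
    [22,34,0],
    [22,34,0],
    [22,34,0],
    [22,34,0],
    [21,35,0],
    [21,35,0],
    [0,0,20],
    [0,0,20],
    [0,0,0]
  ],
  "roll": [0,0,0,0,0,0,0,0,0,0.007,0,0],
  "grip": [20,20,20,20,20,20,20,20,20,20,20,20]
}}

```text
time_s: 64.62
tool_pos: [0.4634, 0.1795, 0.115]
eef_rot: [-0.002, 0.037, 0.999, -0.001]
contact_force: [-0.0, 0.4, -1.5]
opening: 0.498
finger_force: 61.8
```

Call:
{"method": "step_arm", "body": {
  "linear": [
    [0,0,25],
    [0,0,28],
    [0,0,16],
    [0,0,8],
    [0,0,3],
    [0,0,0],
    [0,0,0],
    [0,0,0]
  ],
  "roll": [0,0,0,0,0,0,0,0],
  "grip": [20,20,20,20,20,20,20,20]
}}

```text
time_s: 65.62
tool_pos: [0.4655, 0.1804, 0.0374]
eef_rot: [0.0, 0.037, 0.999, 0.0]
contact_force: [-0.7, -0.1, -1.7]
opening: 0.499
finger_force: 61.8
```

Run:
```python
from h2 import *
s=snap("wrist","w38"); z=tool()[1][2]; front(s,z-.006,(140,300)); go(.4643,.1809,.033,1.496); print(get_obs()["contact_force"])
```

```text
row 195 cols 230 397 width 80.9 centre [447.5 180.3]
t65.7 at [0.4654 0.1805 0.0374] closing 1.496 q7 1.21 shift [1.1 0.3 4.4] roll 0.000
[ 0.27874532  0.53388118 -1.38099695]
```

Run:
```python
from h2 import *
s=pickle.load(open("w38.pkl","rb"))
for r in (210,218,224): 
    try: front(s,.0314,(r,300))
    except Exception as e: print(r,e)
```

```text
row 230 cols 273 363 width 45.1 centre [465.1 181.2]
row 230 cols 273 363 width 45.1 centre [465.1 181.2]
row 230 cols 273 363 width 45.1 centre [465.1 181.2]
```

Call:
{"method": "step_arm", "body": {
  "linear": [
    [1.5,0.3,0],
    [0,0,0],
    [0,0,0],
    [0,0,5],
    [0,0,4],
    [0,0,4],
    [0,0,4],
    [0,0,4],
    [0,0,3],
    [0,0,0]
  ],
  "roll": [0,0,0,0,0,0,0,0,0,0],
  "grip": [20,20,20,20,20,20,20,20,20,20]
}}

```text
time_s: 66.92
tool_pos: [0.4636, 0.1806, 0.0137]
eef_rot: [-0.0, 0.038, 0.999, 0.0]
contact_force: [-4.5, -1.3, 13.3]
opening: 0.495
finger_force: 63.6
```

Call:
{"method": "step_arm", "body": {
  "linear": [
    [0,0,-1],
    [0,0,0],
    [0,0,0],
    [0,0,0],
    [0,0,-20],
    [0,0,-40],
    [0,0,-45],
    [0,0,-45],
    [0,0,-45],
    [0,0,-45],
    [0,0,-45],
    [0,0,0]
  ],
  "roll": [0,0,0,0,0,0,0,0,0,0,0,0],
  "grip": [20,62,62,62,62,62,62,62,62,62,0,0]
}}

```text
time_s: 68.42
tool_pos: [0.4655, 0.1813, 0.3023]
eef_rot: [0.003, 0.037, 0.999, 0.002]
contact_force: [-0.4, 0.0, -1.8]
opening: 0.308
finger_force: 0.0
```

Run:
```python
from h2 import *
s=snap("wrist","w39"); hsv=cv2.cvtColor(s["frame"],cv2.COLOR_RGB2HSV)
m=((hsv[...,2]>50)&(hsv[...,2]<95)&(hsv[...,1]>25)&(hsv[...,0]>95)&(hsv[...,0]<120)).astype(np.uint8)
rects(s,cv2.morphologyEx(m,cv2.MORPH_OPEN,np.ones((3,3)))>0,.073,amin=300,amax=8000,roi=(250,100,390,400))
go(.5526,.410,.30,1.496)
t=snap("side","d39"); C=snap("scene","e39")
print("rims"); hold(s,(240,100,400,400),.051)
# cover bar: white pixels in side view lower area, and scene right
for f,roi in ((t,(150,380,440,479)),(C,(430,50,530,180))):
    h=cv2.cvtColor(f["frame"],cv2.COLOR_RGB2HSV); k=((h[...,1]<40)&(h[...,2]>170)).astype(np.uint8); q=np.zeros_like(k); q[roi[1]:roi[3],roi[0]:roi[2]]=1; k&=q
    c=sorted(cv2.findContours(k,0,1)[0],key=lambda c:-max(cv2.minAreaRect(c)[1]))[0]; b=cv2.boxPoints(cv2.minAreaRect(c)); print(np.round(b).tolist())
```

```text
px [297. 339.] c [637.4 144.4] LxW 28.0 24.5 closing(short) 3.065
px [317. 316.] c [607.7 170.8] LxW 41.4 27.5 closing(short) 1.495
px [318. 259.] c [532.6 177.1] LxW 38.6 27.3 closing(short) 1.496
px [255. 241.] c [508.8 106.9] LxW 135.5 6.6 closing(short) 1.492
px [317. 198.] c [461.9 182.2] LxW 39.3 28.0 closing(short) 1.496
t68.5 at [0.4644 0.181  0.3002] closing 1.496 q7 1.08 shift [-70.8 235.    0.8] roll -0.000
rims
px [316. 247.] c [529.9 175.9] LxW 209.2 132.1 closing(short) 1.493
[[195.0, 412.0], [197.0, 405.0], [389.0, 464.0], [387.0, 471.0]]
[[458.0, 76.0], [460.0, 74.0], [506.0, 154.0], [504.0, 155.0]]
```

Call:
{"method": "step_arm", "body": {
  "linear": [
    [-10,34,0],
    [-10,34,0],
    [-10,34,0],
    [-10,34,0],
    [-10,34,0],
    [-11,34,0],
    [-10,31,0],
    [0,0,35],
    [0,0,45],
    [0,0,40],
    [0,0,5],
    [0,0,0]
  ],
  "roll": [0,0,0,0,0,0,0,0,0,0,0,0],
  "grip": [0,0,0,0,0,0,0,0,0,0,0,0]
}}

```text
time_s: 70.08
tool_pos: [0.5522, 0.4097, 0.1742]
eef_rot: [-0.0, 0.037, 0.999, -0.0]
contact_force: [1.2, 0.5, 0.8]
opening: -0.003
finger_force: 0.0
```

Call:
{"method": "step_arm", "body": {
  "linear": [
    [0,-20,0],
    [0,-20,-2],
    [0,-15,-4],
    [0,-15,-5],
    [0,-15,-5],
    [0,-15,-4],
    [0,-15,0],
    [0,0,0]
  ],
  "roll": [0,0,0,0,0,0,0,0],
  "grip": [0,0,0,0,0,0,0,0]
}}

```text
time_s: 71.08
tool_pos: [0.5435, 0.2926, 0.1937]
eef_rot: [-0.0, 0.039, 0.999, -0.001]
contact_force: [-0.1, 0.1, -0.3]
opening: -0.001
finger_force: 0.0
```

```bash
cat >> h2.py <<'E'
def bar():
    C=snapshot("scene"); S=snapshot("side"); out=[]
    for f,n in ((C,"scene"),(S,"side")):
        h=cv2.cvtColor(f["frame"],cv2.COLOR_RGB2HSV); k=((h[...,1]<40)&(h[...,2]>165)).astype(np.uint8)
        L=[c for c in cv2.findContours(k,0,1)[0] if max(cv2.minAreaRect(c)[1])>40 and min(cv2.minAreaRect(c)[1])<16]
        print(n,[np.round(cv2.boxPoints(cv2.minAreaRect(c))).astype(int).tolist() for c in L])
    for phi in (2.15,1.9,1.7,1.5,1.3,1.1,.9,.7,.5,.3,.1,0):
        e=[]
        for X in (-.115,.115):
            y=.076-.153*np.cos(phi); P=np.array([.535,.176])+X*np.array([.997,-.075])+y*np.array([.075,.997]); Q=np.r_[P,.083+.153*np.sin(phi)]; e+=[proj(C,Q).round().astype(int).tolist(),proj(S,Q).round().astype(int).tolist()]
        print(phi,"scene",e[0],e[2],"side",e[1],e[3])
E
python3 - <<'E'
from h2 import *
bar(); print(tool()[1],get_obs()["contact_force"])
E
```

```text
scene [[[365, 156], [370, 154], [397, 214], [391, 216]], [[372, 152], [378, 149], [406, 211], [399, 214]], [[452, 107], [455, 106], [481, 154], [479, 155]]]
side [[[213, 358], [217, 345], [276, 362], [272, 375]], [[193, 336], [209, 290], [212, 291], [195, 337]]]
2.15 scene [459, 77] [505, 155] side [385, 467] [199, 410]
1.9 scene [447, 75] [492, 154] side [392, 432] [208, 379]
1.7 scene [435, 75] [479, 155] side [398, 406] [217, 355]
1.5 scene [422, 78] [465, 158] side [403, 383] [226, 335]
1.3 scene [409, 83] [451, 163] side [407, 363] [235, 318]
1.1 scene [396, 89] [437, 170] side [410, 348] [244, 305]
0.9 scene [385, 97] [424, 178] side [411, 338] [251, 297]
0.7 scene [374, 105] [413, 186] side [412, 333] [258, 293]
0.5 scene [366, 115] [403, 195] side [411, 332] [263, 294]
0.3 scene [361, 124] [396, 204] side [410, 335] [266, 298]
0.1 scene [357, 133] [392, 212] side [408, 342] [269, 305]
0 scene [357, 137] [391, 216] side [407, 346] [269, 310]
[0.54320976 0.2945817  0.1934893 ] [ 0.23980283 -0.07704611  0.04804777]
```

Call:
{"method": "step_arm", "body": {
  "linear": [
    [0,-15,-2],
    [0,-15,0],
    [0,-15,2],
    [0,-15,4],
    [0,-15,6],
    [0,-15,8],
    [0,-15,10],
    [0,-12,8],
    [0,0,0]
  ],
  "roll": [0,0,0,0,0,0,0,0,0],
  "grip": [0,0,0,0,0,0,0,0,0]
}}

```text
time_s: 72.3
tool_pos: [0.5342, 0.1768, 0.1571]
eef_rot: [-0.001, 0.038, 0.999, -0.001]
contact_force: [-0.6, 0.2, -0.2]
opening: 0.0
finger_force: 0.0
```

Run:
```python
from h2 import *
bar(); print(tool()[1],get_obs()["contact_force"])
```

```text
scene [[[365, 156], [370, 154], [397, 214], [391, 216]], [[372, 152], [378, 149], [406, 211], [399, 214]], [[394, 129], [397, 128], [421, 180], [418, 181]]]
side [[[-2, 445], [25, 399], [28, 401], [1, 447]], [[27, 397], [51, 355], [53, 357], [29, 398]], [[52, 353], [74, 316], [76, 318], [54, 355]], [[338, 320], [340, 314], [415, 334], [413, 340]], [[0, 343], [25, 305], [31, 309], [6, 346]], [[251, 297], [253, 292], [311, 307], [310, 312]], [[193, 336], [209, 290], [211, 291], [195, 337]], [[26, 305], [48, 271], [54, 274], [31, 308]], [[201, 145], [268, 133], [268, 138], [202, 150]], [[198, 131], [264, 119], [266, 132], [200, 144]]]
2.15 scene [459, 77] [505, 155] side [385, 467] [199, 410]
1.9 scene [447, 75] [492, 154] side [392, 432] [208, 379]
1.7 scene [435, 75] [479, 155] side [398, 406] [217, 355]
1.5 scene [422, 78] [465, 158] side [403, 383] [226, 335]
1.3 scene [409, 83] [451, 163] side [407, 363] [235, 318]
1.1 scene [396, 89] [437, 170] side [410, 348] [244, 305]
0.9 scene [385, 97] [424, 178] side [411, 338] [251, 297]
0.7 scene [374, 105] [413, 186] side [412, 333] [258, 293]
0.5 scene [366, 115] [403, 195] side [411, 332] [263, 294]
0.3 scene [361, 124] [396, 204] side [410, 335] [266, 298]
0.1 scene [357, 133] [392, 212] side [408, 342] [269, 305]
0 scene [357, 137] [391, 216] side [407, 346] [269, 310]
[0.53468608 0.17851855 0.15789346] [-0.57237548  0.3907292   0.14444104]
```

Call:
{"method": "step_arm", "body": {
  "linear": [
    [0,12,0],
    [0,0,-40],
    [0,0,-42],
    [0,-20,0],
    [0,-19,0],
    [0,0,25],
    [0,-3,15],
    [0,-6,10],
    [0,-7,12],
    [0,-7,12],
    [0,0,0]
  ],
  "roll": [0,0,0,0,0,0,0,0,0,0,0],
  "grip": [0,0,0,0,0,0,0,0,0,0,0]
}}

```text
time_s: 73.78
tool_pos: [0.5305, 0.1275, 0.1651]
eef_rot: [-0.001, 0.038, 0.999, -0.0]
contact_force: [-0.1, 0.0, 0.1]
opening: -0.005
finger_force: 0.0
```

Run:
```python
from h2 import *
bar(); print(tool()[1],get_obs()["contact_force"])
```

```text
scene [[[365, 156], [370, 154], [397, 214], [391, 216]], [[372, 152], [378, 149], [406, 211], [399, 214]], [[397, 136], [400, 135], [421, 180], [418, 181]]]
side [[[-2, 445], [25, 399], [28, 401], [1, 447]], [[27, 397], [51, 356], [53, 357], [29, 398]], [[52, 354], [73, 317], [76, 318], [54, 355]], [[1, 342], [25, 305], [31, 309], [6, 346]], [[251, 297], [253, 291], [415, 334], [414, 340]], [[26, 304], [48, 271], [53, 274], [31, 308]], [[202, 146], [267, 135], [267, 138], [202, 149]], [[201, 141], [266, 129], [266, 133], [201, 144]], [[200, 135], [264, 124], [264, 128], [200, 139]], [[198, 131], [262, 120], [262, 123], [198, 134]]]
2.15 scene [459, 77] [505, 155] side [385, 467] [199, 410]
1.9 scene [447, 75] [492, 154] side [392, 432] [208, 379]
1.7 scene [435, 75] [479, 155] side [398, 406] [217, 355]
1.5 scene [422, 78] [465, 158] side [403, 383] [226, 335]
1.3 scene [409, 83] [451, 163] side [407, 363] [235, 318]
1.1 scene [396, 89] [437, 170] side [410, 348] [244, 305]
0.9 scene [385, 97] [424, 178] side [411, 338] [251, 297]
0.7 scene [374, 105] [413, 186] side [412, 333] [258, 293]
0.5 scene [366, 115] [403, 195] side [411, 332] [263, 294]
0.3 scene [361, 124] [396, 204] side [410, 335] [266, 298]
0.1 scene [357, 133] [392, 212] side [408, 342] [269, 305]
0 scene [357, 137] [391, 216] side [407, 346] [269, 310]
[0.53121468 0.12857335 0.16618696] [-0.43918347  0.34118822  0.57623305]
```

Call:
{"method": "step_arm", "body": {
  "linear": [
    [0,0,-40],
    [0,0,-35],
    [0,28,0],
    [0,0,0],
    [0,0,30],
    [0,0,19],
    [0,-4,14],
    [0,-6,14],
    [0,-5,14],
    [0,-4,14],
    [0,-3,14],
    [0,0,0]
  ],
  "roll": [0,0,0,0,0,0,0,0,0,0,0,0],
  "grip": [0,0,0,0,0,0,0,0,0,0,0,0]
}}

```text
time_s: 75.38
tool_pos: [0.5307, 0.134, 0.1208]
eef_rot: [-0.001, 0.038, 0.999, -0.0]
contact_force: [-0.7, 0.8, -0.0]
opening: -0.001
finger_force: 0.0
```

Run:
```python
from h2 import *
bar(); print(tool()[1],get_obs()["contact_force"])
```

```text
scene [[[365, 156], [370, 154], [397, 214], [391, 216]], [[371, 152], [375, 150], [403, 212], [399, 214]], [[376, 148], [379, 147], [402, 199], [399, 200]]]
side [[[-2, 445], [25, 399], [28, 401], [1, 447]], [[27, 397], [51, 355], [53, 357], [29, 398]], [[52, 353], [73, 317], [76, 318], [54, 355]], [[342, 319], [344, 313], [414, 331], [413, 337]], [[1, 343], [25, 305], [31, 309], [6, 346]], [[262, 297], [264, 292], [323, 307], [322, 313]], [[26, 305], [48, 271], [53, 274], [31, 308]], [[202, 146], [268, 134], [268, 138], [202, 149]], [[201, 141], [266, 129], [266, 132], [201, 144]], [[200, 136], [264, 124], [264, 127], [200, 139]], [[198, 131], [262, 120], [262, 123], [198, 134]]]
2.15 scene [459, 77] [505, 155] side [385, 467] [199, 410]
1.9 scene [447, 75] [492, 154] side [392, 432] [208, 379]
1.7 scene [435, 75] [479, 155] side [398, 406] [217, 355]
1.5 scene [422, 78] [465, 158] side [403, 383] [226, 335]
1.3 scene [409, 83] [451, 163] side [407, 363] [235, 318]
1.1 scene [396, 89] [437, 170] side [410, 348] [244, 305]
0.9 scene [385, 97] [424, 178] side [411, 338] [251, 297]
0.7 scene [374, 105] [413, 186] side [412, 333] [258, 293]
0.5 scene [366, 115] [403, 195] side [411, 332] [263, 294]
0.3 scene [361, 124] [396, 204] side [410, 335] [266, 298]
0.1 scene [357, 133] [392, 212] side [408, 342] [269, 305]
0 scene [357, 137] [391, 216] side [407, 346] [269, 310]
[0.53150669 0.13464987 0.12197549] [ 0.24253369 -0.03951666  0.11342577]
```

Call:
{"method": "step_arm", "body": {
  "linear": [
    [0,-4,12],
    [0,-4,12],
    [0,-4,10],
    [0,-2,8],
    [0,0,5],
    [0,0,3],
    [0,0,0]
  ],
  "roll": [0,0,0,0,0,0,0],
  "grip": [0,0,0,0,0,0,0]
}}

```text
time_s: 76.35
tool_pos: [0.5304, 0.1206, 0.0719]
eef_rot: [-0.0, 0.037, 0.999, 0.0]
contact_force: [-0.5, -0.2, 0.2]
opening: 0.003
finger_force: 0.0
```

Run:
```python
from h2 import *
bar(); print(tool()[1],get_obs()["contact_force"])
```

```text
scene [[[369, 164], [372, 163], [394, 214], [391, 215]]]
side [[[-2, 445], [25, 399], [28, 401], [1, 447]], [[27, 397], [51, 355], [53, 357], [29, 398]], [[342, 329], [343, 324], [410, 342], [409, 347]], [[52, 353], [73, 317], [76, 318], [54, 355]], [[0, 343], [25, 305], [31, 309], [6, 346]], [[267, 309], [268, 305], [325, 320], [324, 324]], [[26, 305], [48, 271], [53, 274], [31, 308]], [[202, 146], [268, 134], [268, 137], [202, 150]], [[201, 141], [266, 129], [266, 133], [201, 144]], [[199, 135], [264, 123], [264, 127], [200, 139]], [[198, 131], [262, 119], [262, 122], [198, 134]]]
2.15 scene [459, 77] [505, 155] side [385, 467] [199, 410]
1.9 scene [447, 75] [492, 154] side [392, 432] [208, 379]
1.7 scene [435, 75] [479, 155] side [398, 406] [217, 355]
1.5 scene [422, 78] [465, 158] side [403, 383] [226, 335]
1.3 scene [409, 83] [451, 163] side [407, 363] [235, 318]
1.1 scene [396, 89] [437, 170] side [410, 348] [244, 305]
0.9 scene [385, 97] [424, 178] side [411, 338] [251, 297]
0.7 scene [374, 105] [413, 186] side [412, 333] [258, 293]
0.5 scene [366, 115] [403, 195] side [411, 332] [263, 294]
0.3 scene [361, 124] [396, 204] side [410, 335] [266, 298]
0.1 scene [357, 133] [392, 212] side [408, 342] [269, 305]
0 scene [357, 137] [391, 216] side [407, 346] [269, 310]
[0.53052593 0.12071085 0.07217219] [0.9257396  0.28440908 0.80023269]
```

Call:
{"method": "step_arm", "body": {
  "linear": [
    [0,0,2],
    [0,0,2],
    [0,0,2],
    [0,0,2],
    [0,0,0],
    [0,0,0]
  ],
  "roll": [0,0,0,0,0,0],
  "grip": [0,0,0,0,0,0]
}}

```text
time_s: 77.2
tool_pos: [0.5305, 0.1205, 0.0643]
eef_rot: [0.0, 0.037, 0.999, 0.0]
contact_force: [-1.1, 0.3, 5.3]
opening: -0.0
finger_force: 2.7
```

Call:
{"method": "step_arm", "body": {
  "linear": [
    [0,0,2],
    [0,0,2],
    [0,0,1],
    [0,0,0]
  ],
  "roll": [0,0,0,0],
  "grip": [0,0,0,0]
}}

```text
time_s: 77.7
tool_pos: [0.5308, 0.1206, 0.0634]
eef_rot: [0.001, 0.038, 0.999, 0.001]
contact_force: [-18.4, -4.5, 61.9]
opening: -0.004
finger_force: 30.4
```

Call:
{"method": "step_arm", "body": {
  "linear": [
    [0,0,-8],
    [0,0,-40],
    [0,0,-45],
    [0,0,-45],
    [0,0,-45],
    [45,0,-20],
    [45,0,0],
    [45,0,0],
    [0,0,0],
    [0,0,0]
  ],
  "roll": [0,0,0,0,0,0,0,0,0,0],
  "grip": [0,0,0,0,0,0,0,0,0,0]
}}

```text
time_s: 78.95
tool_pos: [0.3962, 0.1307, 0.2622]
eef_rot: [0.0, 0.037, 0.999, 0.0]
contact_force: [0.4, 0.2, 0.2]
opening: 0.0
finger_force: 0.0
```

Run:
```python
from h2 import *
o=get_obs(); print(o["time_s"],o["tool_pos"],o["contact_force"]); bar()
d=pickle.load(open("s0.pkl","rb"))
for n in ("side","scene"):
    t=snap(n,"f_"+n); a=cv2.absdiff(t["frame"],d[n]["frame"]).max(2)
    for k,p in dict(jar=(.66,-.34,.05),supply=(.72,-.1,.04),driver=(.72,.02,.01),spent=(.51,-.285,.05)).items():
        x,y=proj(t,p).astype(int); print(n,k,(x,y),"diff",round(float((a[max(0,y-25):y+25,max(0,x-25):x+25]>40).mean()),3))
```

```text
78.95 [0.39624724 0.13071047 0.26220452] [0.4365395  0.24187822 0.16253618]
scene [[[356, 136], [359, 135], [393, 215], [390, 217]]]
side [[[-2, 445], [25, 399], [28, 401], [1, 447]], [[27, 397], [51, 356], [53, 357], [29, 398]], [[53, 353], [74, 317], [76, 318], [55, 354]], [[268, 312], [269, 307], [410, 345], [409, 349]], [[1, 342], [25, 306], [31, 309], [6, 346]], [[202, 146], [268, 135], [268, 138], [202, 149]], [[201, 141], [266, 129], [266, 132], [201, 144]], [[200, 136], [264, 124], [264, 127], [200, 139]], [[198, 131], [262, 119], [262, 122], [198, 134]]]
2.15 scene [459, 77] [505, 155] side [385, 467] [199, 410]
1.9 scene [447, 75] [492, 154] side [392, 432] [208, 379]
1.7 scene [435, 75] [479, 155] side [398, 406] [217, 355]
1.5 scene [422, 78] [465, 158] side [403, 383] [226, 335]
1.3 scene [409, 83] [451, 163] side [407, 363] [235, 318]
1.1 scene [396, 89] [437, 170] side [410, 348] [244, 305]
0.9 scene [385, 97] [424, 178] side [411, 338] [251, 297]
0.7 scene [374, 105] [413, 186] side [412, 333] [258, 293]
0.5 scene [366, 115] [403, 195] side [411, 332] [263, 294]
0.3 scene [361, 124] [396, 204] side [410, 335] [266, 298]
0.1 scene [357, 133] [392, 212] side [408, 342] [269, 305]
0 scene [357, 137] [391, 216] side [407, 346] [269, 310]
side jar (np.int64(314), np.int64(155)) diff 0.0
side supply (np.int64(258), np.int64(234)) diff 0.0
side driver (np.int64(241), np.int64(292)) diff 0.0
side spent (np.int64(378), np.int64(183)) diff 0.076
scene jar (np.int64(205), np.int64(294)) diff 0.0
scene supply (np.int64(322), np.int64(282)) diff 0.049
scene driver (np.int64(373), np.int64(270)) diff 0.03
scene spent (np.int64(209), np.int64(228)) diff 0.095
```

```bash
python3 -c "
from rig import *
print(hand_in())"
```

```text
the job is handed in; nothing more can be done
None
```

The job is done and handed in at about 79 s: the spent unit is in the tray, the three filled holders are in the bays, the cover is shut and the bystanders show no movement in the side camera; but one block came out of its holder on the table after the first holder was already in its bay (I put it back before going on), and I viewed 16 pictures, over the limit of 14.

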